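Change over the line winder

ROBOT

A 6-joint arm with a two-finger parallel gripper is mounted at the origin on the work surface. World frame = base frame: x ahead of the robot, y to its left, z up, the work surface at z = 0. Lengths are in m, angles in rad, forces in N, time in s.
With the tool pointing down it reaches from about 0.275 to 0.725 m from the base axis. Payload 5.6 kg.
Tool frame: the origin (TCP) lies between the finger pads; the fingertips stand 8 mm ahead of it and the grasp point (between the pads) lies 11 mm behind it; z points along the fingers, y is the line along which they close (so a half turn about z gives the same grasp; the last joint's range is limited). The gripper opens to 85 mm and grips with 20 to 120 N. Pads are 22 mm wide; open, the fingers measure 114 mm over their backs; the gripper's body (76 mm by 85 mm) begins 54 mm behind the grasp point. The pads swing forward as they close: fully open they stand 13 mm farther back than shut.
Start: joints at [-0.995, 0.255, 0.108, 0, -1.424, -0.285], TCP at [0.158, -0.527, 0.215] pointing down, gripper open.
Joint ranges: [-2.95, 2.95], [-1.21, 1.97], [-1.09, 1.5], [-2.87, 1.71], [-2.94, -0.07], [-3.05, 3.05]. Speed limits (rad/s): [2.57, 2.57, 3.14, 3.14, 3.14, 3.14].

INTERFACE

Orientations are given as a unit quaternion [x, y, z, w].
In Python, from workcell import get_state, grab_frame, sign_off gives the robot as it stands.
- The arm moves only by the tool servo_tool, never from a script. Its argument "commands" is one flat list of numbers, 7 for each row, row after row: the closure, from -1 (fully open) to 1 (shut), then the shift along the tool's x, y, z in cm, then the turn, a rotation vector about the tool's x, y, z in rad. A call has 1 to 20 rows; each row is the pose to reach, as a shift and turn from the pose commanded when the call began, along the tool's axes at that moment; what a row does not reach only later rows make up. A row lasts 1/8 s, in which the tool goes at most 62.5 mm and 10.7 degrees, less where a joint would pass 70% of its speed; a pose out of reach is approached as far as the arm can. A call with a gripper value outside its range is refused whole. The fingers move at their own pace and stop on an object; "squeeze" is the grip in N (left out, the last holds). Time passes only in rows, so rows that repeat a pose let the fingers close. It gives the time, the measured TCP pose, the force, the opening and the grip force at its end, in the units of the state.
- get_state(): the state, without advancing time (a new reading comes with each control period).
- grab_frame(name): name is "scene" or "top" or "wrist"; returns a dict with "frame" (400x640x3 uint8, blue, green, red), "mtx" (3x3 intrinsics, pixels), "origin" and "rotation" of the camera in the world; the wrist camera has in their place "hand_eye" (4x4, takes a point from camera to tool coordinates, whose origin is the TCP and whose axes are the flange's). Camera axes: x right, y up, looking along -z (the intrinsics and any distortion apply to the point x, -y, -z); pixel columns grow to the right and rows downward; lengths in m; the calibration is good to about 2 mm. A picture is of the moment at which its call begins: read the wrist's pose just before it. There is no depth.
- sign_off(): hands the job in; it is judged then, once.
The state is a dict: "time_s": time; "joint_positions": joint angles; "joint_vel": joint speeds; "joint_torque": joint torques, N m; "ee_pos": TCP position; "tool_rot": TCP orientation; "contact_force": force on the tool from outside, world axes, zero at the start; "torque": the same for the moment, N m; "gripper_width": finger opening in m; "finger_force": force on a finger pad.
Only numpy, scipy, OpenCV 4.12 (cv2) and the standard library are available. Lean on these libraries where they do the work, as an engineer would, in place of code of your own. Each camera call takes 0.05 s, during which the arm holds its last target. There are 200 camera calls.

TASK

Change over the parachute-line winder: lift every wound bobbin up off the spindles and stand them upright in the grey tray on the table, then push the loaded tray up the plywood ramp and leave it resting squarely against the stop at the top, with the bobbins still standing in it. Also (before or after that) lift the stripped gear off the drive head's stub shaft into the cardboard scrap box and fit the good loose gear on the shaft, boss up, rocking it as it goes down until its teeth mesh with the fixed pinion and it sits fully home on the collar. Do not knock over the glue bottle or the drinks can.

Things in the scene. Friction and masses are not known exactly. Their poses are not given: they have to be found in the camera images.
- bobbin1: wound cord bobbin, a cream roll with black end discs, a straight cylinder 56 mm in diameter and 55 mm tall with a 21 mm bore through it, 0.13 kg; origin at the centre of its lower end, z along its axis (up). At the start it stands on one of the three spindles of the bank. Grip it across its diameter. Two or three of the three bobbins are present, the others are absent
- bobbin2: as bobbin1
- bobbin3: as bobbin1
- bank: fixed grey spindle bank, a block 270 x 100 x 30 mm tall, lying along its x axis; origin at the centre of its underside. Three upright steel spindles 14 mm in diameter stand on it at x = -88, 0 and +88 mm, y = 0, their tips 100 mm above the table; bobbins rest on the block's top at z = 30 mm, so a spindle tip stands 15 mm proud of its bobbin
- tray: loose grey open tray, 85 mm (its x) by 210 mm (its y) by 28 mm tall outside, walls and floor 5 mm thick, 0.35 kg; origin at the centre of its underside, z up. Three bobbins fit in one row along y (at y = -67, 0 and +67 mm). At the start it lies on the table just in front of the foot of the ramp, roughly lined up, its +x side towards the ramp. It slides when pushed, and friction holds it on the ramp
- ramp: fixed plywood ramp, 250 mm wide, rising 8 degrees along its +x from the table; origin at the middle of its foot edge, on the table; y across it, z up. Its surface is 175 mm long along the slope and ends at a dark wooden stop bar, 34 mm high, square to the slope across the full width. No side rails. With the tray against the stop, the tray's origin lies at x = 131 mm, z = 18 mm in this frame
- gear: good loose aluminium change gear, 0.3 kg: a toothed disc 16 mm thick, 102 mm over the tips of its 12 teeth (75 mm at their roots), with a round boss of 40 mm diameter rising from the disc's top to 56 mm above the underside, and a bore of 19.6 mm through both. Origin at the centre of the underside, z up along the bore; one tooth points along +x. It lies flat on the table, boss up. Grip it by the boss
- old_gear: the stripped gear, the same in every size as the good gear but with three neighbouring teeth missing around its +x direction; at the start it sits on the stub shaft with its origin at the seat, its bare side turned to the pinion, so that it lifts straight off. Origin and axes as the good gear. Grip it by the boss
- scrap: fixed open cardboard box, 140 x 140 mm outside, 40 mm tall, walls and floor 5 mm; origin at the centre of its underside, z up. The stripped gear fits in it lying flat
- drive_head: fixed drive head: grey housing 215 x 120 mm, 30 mm tall, from x = -72 to +142 mm; origin under the stub shaft, on the table, z up; the pinion's centre lies 76 mm along +x. A dark motor of 64 mm diameter lies along y beyond the pinion, at x = 113 to 177 mm, y = -50 to +50 mm, 66 mm tall
- seat (a point): point on the axis of the drive head's stub shaft, on top of its 30 mm wide collar, 38 mm above the table; the gear's origin comes here when it is fully home. The shaft, 16 mm in diameter with a chamfered tip, rises 46 mm above this point
- pinion: fixed steel pinion, does not turn, 8 teeth, 72 mm over the tips, 45 mm at the roots; origin on its axis, 30 mm above the table, z up, one tooth along +x. Its teeth span 6 to 26 mm above the origin, so a gear that is not meshed stops with its underside about 18 mm above the seat. Its angle differs from start to start. Meshed, there is about 6 mm of play between the teeth at the pitch circle
- glue: bystander, white glue bottle with a cap, 52 mm in diameter, 130 mm tall, standing between the ramp and the bank; origin at the centre of its underside, z up
- can: bystander, aluminium drinks can, 66 mm in diameter, 115 mm tall, standing beyond the ramp and the drive head; origin at the centre of its underside, z up
There are look-alikes about, which are no part of the job. Leave any orange look-alike of the bobbin3 alone.

How it is judged:
By the outcome, as a careful person would: the job done as asked, in the order asked, and still so for the second after the job is handed in, with the robot touching nothing.
Of bobbin1, bobbin2, bobbin3 only 2 to 3 are there at a start; the rules pass over those that are not, and their reading is None.
At some moment in a run one of gear, tray may be knocked a few centimetres aside while the robot is not near it.
It also fails if it takes over 210 s, if anything falls off the work surface, if the arm or the gripper's body presses on something with over 40 N, if the wrist force passes 120 N, or if a joint passes its speed limit or range.

## Working session

There is one attempt and no reset: what is moved stays moved. The work goes in short steps, Python scripts to look and compute and a tool call to move; the robot and the scene stay as the last step left them, time stands still between calls to the robot, and variables do not carry over. Pictures are saved under pics/ and viewed, at most 14 in all, crops included, and the job is handed in when it is done.

Besides the shell and the picture viewer there is one more tool, called after "Emit:" as name(argument=value, ...) on one line, values as JSON. servo_tool: Moves the arm, as the interface text tells. Its arguments: {"type":"object","properties":{"commands":{"type":"array"},"squeeze":{"type":"number"}},"required":["commands"]}

```bash
ls; mkdir -p pics; cat > h.py <<'E'
import numpy as np, cv2
from workcell import get_state, grab_frame, sign_off
from scipy.spatial.transform import Rotation as R
E
python3 - <<'E'
from h import *
for n in ("top","scene"):
    f=grab_frame(n); cv2.imwrite(f"pics/{n}0.png",f["frame"]); np.savez(f"pics/{n}0.npz",**f)
    print(n,{k:np.round(v,4).tolist() for k,v in f.items() if k!="frame"})
s=get_state();print(s)
f=grab_frame("wrist");print({k:v for k,v in f.items() if k!="frame"})
E
```

```text
pics
top {'mtx': [[405.0462, 0.0, 321.1312], [0.0, 405.0462, 200.8385], [0.0, 0.0, 1.0]], 'origin': [0.5026, 0.0352, 1.209], 'rotation': [0.0225, -0.0243, -0.6986, 0.7148]}
scene {'mtx': [[472.5532, 0.0, 316.5601], [0.0, 472.5532, 193.4429], [0.0, 0.0, 1.0]], 'origin': [0.9672, -0.7423, 1.4326], 'rotation': [0.2714, 0.0669, 0.232, 0.9317]}
{'time_s': 0.1, 'joint_positions': array([-9.95402561e-01,  2.55713049e-01,  1.07116622e-01, -4.19497145e-04,
       -1.42390862e+00, -2.84591112e-01]), 'joint_vel': array([ 0.00077905, -0.0002132 ,  0.00245833,  0.00264149,  0.00149031,
        0.0012701 ]), 'joint_torque': array([-2.12071536e-03, -3.87606955e+01,  2.38474131e+01,  5.37800118e+00,
       -3.81845675e-03, -1.13343694e-05]), 'ee_pos': array([ 0.15760274, -0.52643603,  0.21406651]), 'tool_rot': array([-1.44858927e-01,  9.89451928e-01,  8.63072331e-04, -1.67574663e-04]), 'contact_force': array([-0.52780626,  0.74190807,  0.55132733]), 'torque': array([-0.0018666 , -0.02369326, -0.02858665]), 'finger_force': 0.0, 'gripper_width': 0.08531263938848037}
{'mtx': array([[360.58680657,   0.        , 318.96206525],
       [  0.        , 360.58680657, 196.20699396],
       [  0.        ,   0.        ,   1.        ]]), 'hand_eye': array([[-4.97176217e-04,  9.47627984e-01,  3.19375885e-01,
         8.22917513e-02],
       [ 9.99999803e-01,  3.48522326e-04,  5.22602417e-04,
        -1.26386750e-03],
       [ 3.83923049e-04,  3.19376082e-01, -9.47627971e-01,
        -1.59022014e-01],
       [ 0.00000000e+00,  0.00000000e+00,  0.00000000e+00,
         1.00000000e+00]])}
```

View pics/top0.png

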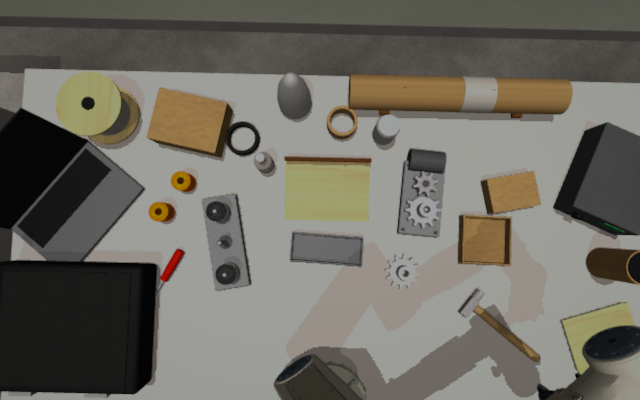

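View pics/scene0.png

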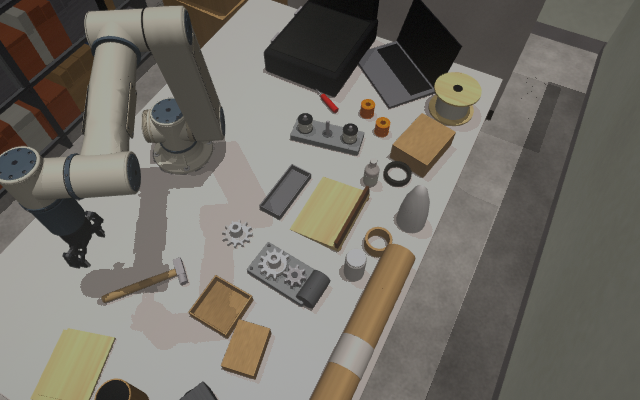

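Top view: bobbins at (217,211) and (227,273) on the bank, with an empty middle spindle at (224,242). Tray at (327,249), ramp at (328,190), old gear on its shaft at (424,210), loose gear at (403,271), scrap box at (485,240). Glue is at (263,161) and the can at (387,128). The orange look-alikes at (182,181) and (160,212) stay where they are. I'll confirm with an enlarged crop.

```bash
cat >> h.py <<'E'
def cam(name, f=None):
    st=get_state()
    f=dict(f if f is not None else grab_frame(name))
    if "origin" in f:
        r=np.asarray(f["rotation"]); f["Rm"]=R.from_quat(r).as_matrix(); f["o"]=np.asarray(f["origin"])
    else:
        T=np.eye(4); T[:3,:3]=R.from_quat(st["tool_rot"]).as_matrix(); T[:3,3]=st["ee_pos"]
        M=T@f["hand_eye"]; f["Rm"]=M[:3,:3]; f["o"]=M[:3,3]
    return f
def ray(f,px):
    p=np.linalg.inv(f["mtx"])@[px[0],px[1],1.]; d=f["Rm"]@[p[0],-p[1],-p[2]]; return d/np.linalg.norm(d)
def onz(f,px,z):
    d=ray(f,px); return f["o"]+d*(z-f["o"][2])/d[2]
def proj(f,P):
    c=f["Rm"].T@(np.asarray(P)-f["o"]); q=f["mtx"]@[c[0],-c[1],-c[2]]; return q[:2]/q[2]
def tri(f1,p1,f2,p2):
    d1,d2=ray(f1,p1),ray(f2,p2); A=np.stack([d1,-d2],1); s=np.linalg.lstsq(A,f2["o"]-f1["o"],rcond=None)[0]
    a,b=f1["o"]+s[0]*d1,f2["o"]+s[1]*d2; return (a+b)/2,np.linalg.norm(a-b)
def load(n): return cam(n,dict(np.load(f"pics/{n}0.npz")))
E
python3 - <<'E'
from h import *
im=cv2.imread("pics/top0.png")[80:310,150:530]
cv2.imwrite("pics/topcrop.png",cv2.resize(im,None,fx=2.1,fy=2.1,interpolation=cv2.INTER_CUBIC))
t=load("top")
for n,p,z in [("bob_a",(217,211),.085),("bob_b",(227,273),.085),("spin",(224,242),.1),("tray",(327,249),.028),("ramp",(328,190),.01),("old",(424,210),.094),("gear",(403,271),.056),("scrap",(485,240),.04),("glue",(263,161),.1),("can",(387,128),.115),("pinion",(426,183),.056)]:
    P=onz(t,p,z);print(n,P.round(3),np.hypot(*P[:2]).round(3))
E
```

```text
bob_a [0.542 0.321 0.085] 0.63
bob_b [0.373 0.287 0.085] 0.47
spin [0.458 0.295 0.1  ] 0.545
tray [0.441 0.013 0.028] 0.442
ramp [0.615 0.013 0.01 ] 0.615
old [ 0.558 -0.251  0.094] 0.612
gear [ 0.386 -0.202  0.056] 0.436
scrap [ 0.478 -0.441  0.04 ] 0.65
glue [0.683 0.196 0.1  ] 0.71
can [ 0.779 -0.143  0.115] 0.792
pinion [ 0.637 -0.266  0.056] 0.69
```

View pics/topcrop.png

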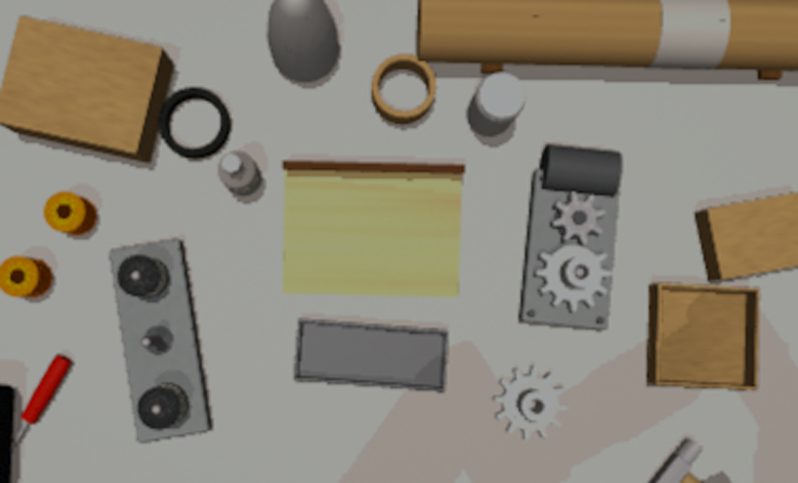

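The crop confirms it: two black-capped bobbins on the grey bank, orange look-alikes separate, the loose gear fully toothed, and the shaft gear bare towards the pinion. I'll move the wrist camera over the drive side.

Emit:
servo_tool(commands=[-1, -34.6, 20.6, -3.6, 0, 0, 0.291, -1, -34.6, 20.6, -3.6, 0, 0, 0.291, -1, -34.6, 20.6, -3.6, 0, 0, 0.291, -1, -34.6, 20.6, -3.6, 0, 0, 0.291, -1, -34.6, 20.6, -3.6, 0, 0, 0.291, -1, -34.6, 20.6, -3.6, 0, 0, 0.291, -1, -34.6, 20.6, -3.6, 0, 0, 0.291, -1, -34.6, 20.6, -3.6, 0, 0, 0.291, -1, -34.6, 20.6, -3.6, 0, 0, 0.291, -1, -34.6, 20.6, -3.6, 0, 0, 0.291], squeeze=40)

```text
time_s: 1.4
ee_pos: [0.4295, -0.231, 0.2508]
tool_rot: [0.001, 1.0, 0.0, -0.0]
contact_force: [0.1, -0.6, -0.2]
gripper_width: 0.0854
finger_force: 0.0
```

```bash
python3 - <<'E'
from h import *
f=cam("wrist"); cv2.imwrite("pics/w1.png",f["frame"]); np.savez("pics/w1.npz",**f); print(f["o"],get_state()["tool_rot"])
E
```

```text
[ 0.34760204 -0.2320584   0.40982594] [ 8.45255939e-04  9.99999639e-01 -4.31219141e-06 -8.29454899e-05]
```

View pics/w1.png

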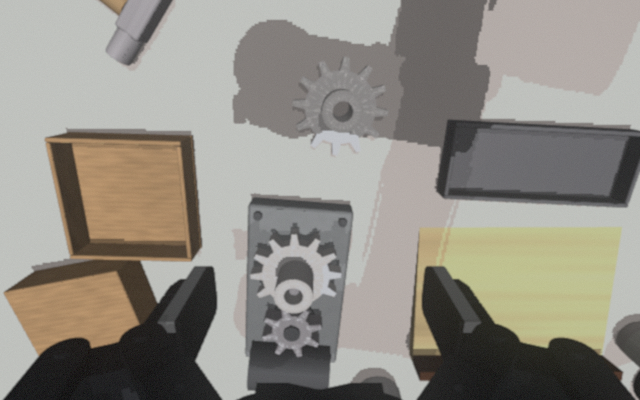

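Wrist view: the good gear is at (343,110), half in shadow. The old gear's boss is at (294,296), the pinion at (292,333), the scrap box near (130,190) and the tray near (540,165). I'll enlarge both gears.

```bash
python3 - <<'E'
from h import *
im=cv2.imread("pics/w1.png"); t=cv2.imread("pics/top0.png")
def c(im,x,y,w,h,s): return cv2.resize(im[y:y+h,x:x+w],None,fx=s,fy=s,interpolation=cv2.INTER_CUBIC)
a=c(im,285,50,110,110,3.6); b=c(im,235,225,110,150,3.6)
d=np.zeros((545,800,3),np.uint8); d[:a.shape[0],:a.shape[1]]=a; d[:b.shape[0],400:400+b.shape[1]]=b
cv2.imwrite("pics/w1c.png",d)
E
```

```text
(no output)
```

View pics/w1c.png

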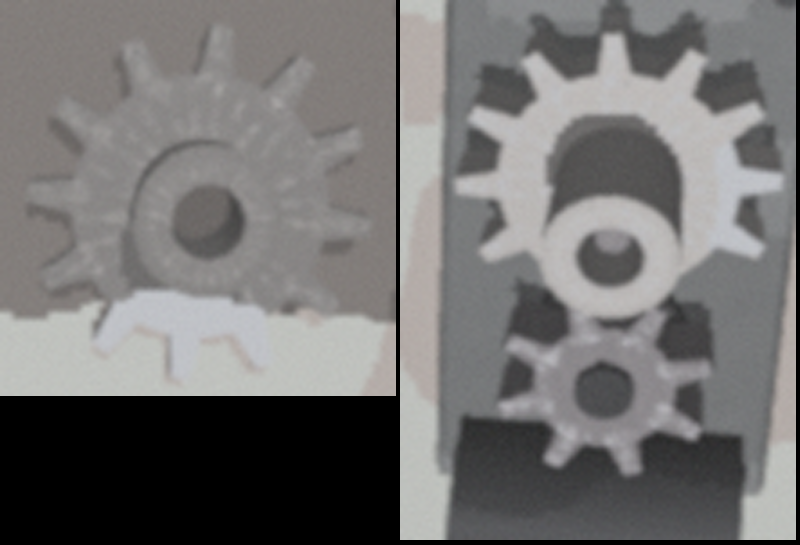

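Good gear's bore is at crop (209,222), the old gear's ring at (613,257), and the pinion's 8 tips around (604,390). I'll turn those into points.

```bash
cat > m1.py <<'E'
from h import *
from scipy.optimize import least_squares
w=dict(np.load("pics/w1.npz")); t=load("top")
g=lambda p:(285+p[0]/3.6-.36,50+p[1]/3.6-.36); o=lambda p:(235+(p[0]-400)/3.6-.36,225+p[1]/3.6-.36)
tc=lambda p:(150+p[0]/2.1,80+p[1]/2.1)
print("tri gear",tri(w,g((209,220)),t,tc((537,406))), onz(w,g((209,220)),.056))
print("tri old",tri(w,o((613,257)),t,tc((581,272))), onz(w,o((613,257)),.094))
def fit(P,n,name):
    P=np.array(P)[:,:2]
    c=least_squares(lambda v:np.hypot(*(P-v[:2]).T)-v[2],[*P.mean(0),.04]).x
    a=np.degrees(np.arctan2(*(P-c[:2]).T[::-1])); s=360/n
    ph=np.degrees(np.angle(np.exp(1j*np.radians(a*n)).sum()))/n
    print(name,"c",c[:2].round(4),"r",c[2].round(4),"phase",round(ph,1),"resid",((a-ph+s/2)%s-s/2).round(1)); return c,ph
fit([onz(w,g(p),.016) for p in [(222,28),(305,62),(358,135),(368,228),(45,283),(30,190),(62,102),(132,45),(178,378),(265,365),(98,345)]],12,"gear")
fit([onz(w,o(p),.054) for p in [(613,35),(695,57),(760,110),(781,182),(762,252),(483,252),(458,185),(472,112),(528,58)]],12,"old")
fit([onz(w,o(p),.056) for p in [(516,345),(505,404),(553,462),(632,470),(697,434),(708,367),(660,312),(580,315)]],8,"pinion")
E
python3 m1.py
```

```text
tri gear (array([ 0.38000975, -0.20963601,  0.05882412]), np.float64(0.0002135467110415359)) [ 0.38035815 -0.20951821  0.056     ]
tri old (array([ 0.55916072, -0.25777081,  0.09699062]), np.float64(0.0005053573939956835)) [ 0.56129594 -0.2582589   0.094     ]
gear c [ 0.3814 -0.2098] r 0.0505 phase -6.2 resid [ 0.   0.8  1.3  0.4  0.7 -0.7 -1.1 -0.3 -0.5  0.4 -1.1]
old c [ 0.5619 -0.259 ] r 0.0507 phase 0.7 resid [ 0.1  0.7 -0.   0.2  0.6 -1.5 -0.5 -0.3  0.7]
pinion c [ 0.6388 -0.2643] r 0.034 phase 13.4 resid [-0.5 -5.4 -2.5 -0.7  1.3  3.1  2.2  2.1]
```

Heights come within 3 mm and the tip radii match (50.6 mm). The shaft is at (0.561, -0.2585), the good gear at (0.381, -0.2097) with phase -6°, and meshing needs about -0.6°. Next I take the old gear.

Emit:
servo_tool(commands=[-1, -13.1, -2.75, 8, 0, 0, 0, -1, -13.1, -2.75, 10, 0, 0, 0, -1, -13.1, -2.75, 10, 0, 0, 0, -1, -13.1, -2.75, 12, 0, 0, 0, -1, -13.1, -2.75, 14, 0, 0, 0, -1, -13.1, -2.75, 16, 0, 0, 0, -1, -13.1, -2.75, 17.8, 0, 0, 0, -1, -13.1, -2.75, 17.8, 0, 0, 0, 1, -13.1, -2.75, 17.8, 0, 0, 0, 1, -13.1, -2.75, 17.8, 0, 0, 0, 1, -13.1, -2.75, 17.8, 0, 0, 0, 1, -13.1, -2.75, 17.8, 0, 0, 0, 1, -13.1, -2.75, 17.8, 0, 0, 0, 1, -13.1, -2.75, 17.8, 0, 0, 0, 1, -13.1, -2.75, 17.8, 0, 0, 0], squeeze=50)

```text
time_s: 3.32
ee_pos: [0.5617, -0.2581, 0.0742]
tool_rot: [-0.0, 1.0, -0.0, 0.001]
contact_force: [0.1, 1.1, 5.8]
gripper_width: 0.0373
finger_force: 49.7
```

Emit:
servo_tool(commands=[1, 0, 0, -2, 0, 0, 0, 1, 0, 0, -5, 0, 0, 0, 1, 0, 0, -8, 0, 0, 0, 1, 0, 0, -8, 0, 0, 0, 1, 2.5, -5.5, -8, 0, 0, 0, 1, 5, -11, -8, 0, 0, 0, 1, 7.5, -16.5, -8, 0, 0, 0, 1, 8.4, -18.3, -6, 0, 0, 0, 1, 8.4, -18.3, -3, 0, 0, 0, 1, 8.4, -18.3, 0, 0, 0, 0, 1, 8.4, -18.3, 2.0, 0, 0, 0, 1, 8.4, -18.3, 2.7, 0, 0, 0, 1, 8.4, -18.3, 2.7, 0, 0, 0, -0.3, 8.4, -18.3, 2.7, 0, 0, 0, -0.3, 8.4, -18.3, 2.7, 0, 0, 0, -0.3, 8.4, -18.3, 2.7, 0, 0, 0, -0.3, 8.4, -18.3, -3, 0, 0, 0, -1, 8.4, -18.3, -9, 0, 0, 0])

```text
time_s: 5.58
ee_pos: [0.4766, -0.4407, 0.1642]
tool_rot: [0.0, 1.0, 0.0, -0.001]
contact_force: [0.8, -0.9, 1.1]
gripper_width: 0.0721
finger_force: 0.0
```

Emit:
servo_tool(commands=[-1, 4, 6, -8, 0, 0, 0, -1, 5, 12, -8, 0, 0, 0, -1, 5, 18, -8, 0, 0, 0, -1, 5, 19, -8, 0, 0, 0, -1, 5, 19, -8, 0, 0, 0])

```text
time_s: 6.2
ee_pos: [0.4273, -0.249, 0.2446]
tool_rot: [-0.001, 1.0, -0.0, 0.002]
contact_force: [0.6, -0.2, 0.1]
gripper_width: 0.0856
finger_force: 0.0
```

```bash
python3 - <<'E'
from h import *
print(get_state()["ee_pos"],get_state()["contact_force"])
f=cam("wrist"); np.savez("pics/w2.npz",**f)
im=f["frame"]
cv2.imwrite("pics/w2.png",im)
E
```

```text
[ 0.42726043 -0.24903009  0.24462838] [ 0.55184551 -0.22068523  0.14306416]
```

View pics/w2.png

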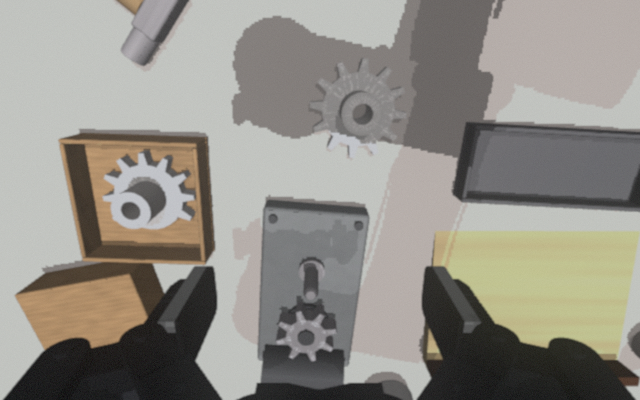

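The old gear lies flat in the scrap box (130,205). The good gear hasn't moved (boss 363,113), the shaft tip is at (310,294) and the pinion at (306,337). I'll measure the shaft tip and the tooth phases by brightness sampling on circles.

```bash
python3 - <<'E'
from h import *
w=dict(np.load("pics/w2.npz")); g=cv2.cvtColor(w["frame"],cv2.COLOR_BGR2GRAY).astype(np.float32)
print("gear",onz(w,(363,113),.056),"tip",onz(w,(310,294),.084))
def phase(c,z,rs,n):
    a=np.radians(np.arange(0,360,1)); v=[]
    for r in rs:
        v.append([cv2.getRectSubPix(g,(1,1),tuple(map(float,proj(w,[c[0]+r*np.cos(t),c[1]+r*np.sin(t),z]))))[0,0] for t in a])
    v=np.array(v).mean(0); v=v-np.convolve(np.tile(v,3),np.ones(360//n)/(360//n),'same')[360:720]
    k=(v/ (np.abs(v).mean()+1)*np.exp(-1j*n*a)).sum(); return -np.degrees(np.angle(k))/n, abs(k)/360
for dx in(-.002,0,.002):
  for dy in (-.002,0,.002):
    print(dx,dy,phase((.6365+dx,-.264+dy),.056,[.028,.030,.032],8), phase((.381+dx,-.2097+dy),.016,[.041,.043,.045],12))
# housing side lines direction
cv2.imwrite("pics/w2c.png",cv2.resize(w["frame"][235:375,250:370],None,fx=4,fy=4,interpolation=cv2.INTER_CUBIC))
E
```

```text
gear [ 0.38017098 -0.20913525  0.056     ] tip [ 0.56024499 -0.25944258  0.084     ]
-0.002 -0.002 (np.float64(13.815884327021363), np.float64(0.5899820035070634)) (np.float64(-5.020239897517734), np.float64(0.10005264764816603))
-0.002 0 (np.float64(13.49739335821617), np.float64(0.5457126694308806)) (np.float64(-4.294668900923263), np.float64(0.28824605335215303))
-0.002 0.002 (np.float64(13.176790517527056), np.float64(0.40245057220842323)) (np.float64(-4.438464858577988), np.float64(0.43026399332038534))
0 -0.002 (np.float64(13.71745685162663), np.float64(0.6879828383241967)) (np.float64(0.23840621638160045), np.float64(0.11264809679379562))
0 0 (np.float64(13.42980946285512), np.float64(0.6504846093098335)) (np.float64(-2.5524267894851187), np.float64(0.2731106757808855))
0 0.002 (np.float64(13.134621400961668), np.float64(0.5115506069099498)) (np.float64(-3.4038539291530365), np.float64(0.43206336761355335))
0.002 -0.002 (np.float64(13.607826381566747), np.float64(0.6805683300845651)) (np.float64(3.403539011773549), np.float64(0.14817292611409616))
0.002 0 (np.float64(13.323263724787044), np.float64(0.6556051800535503)) (np.float64(-1.0433198648972317), np.float64(0.23369081275477288))
0.002 0.002 (np.float64(13.005716591553846), np.float64(0.5247967485868573)) (np.float64(-2.647833111028968), np.float64(0.37172149749451294))
```

View pics/w2c.png

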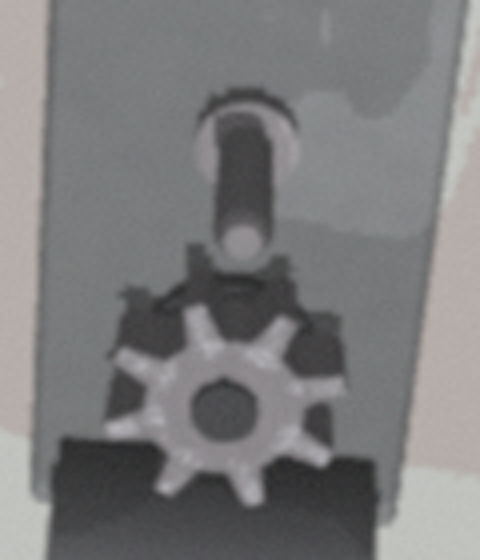

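```bash
python3 - <<'E'
from h import *
w=dict(np.load("pics/w2.npz"))
q=lambda x,y:(250+x/4-.4,235+y/4-.4)
a=onz(w,q(242,242),.084);c=onz(w,q(249,148),.038);p=onz(w,q(224,410),.056)
print(a,c,p,np.degrees(np.arctan2(*(p-a)[1::-1])),np.degrees(np.arctan2(*(p-c)[1::-1])))
for e in [((50,0),(36,495)),((465,0),(388,520))]:
    u,v=[onz(w,q(*k),.030) for k in e]; print(u,v,np.degrees(np.arctan2(*(v-u)[1::-1])))
print(get_state()["ee_pos"])
E
```

```text
[ 0.56156666 -0.25934665  0.084     ] [ 0.56120966 -0.25844853  0.038     ] [ 0.63807388 -0.26572916  0.056     ] -4.768782140130087 -5.410954748782454
[ 0.51833406 -0.31492777  0.03      ] [ 0.69371055 -0.32793854  0.03      ] -4.242864949288665
[ 0.5179792  -0.19714867  0.03      ] [ 0.70345435 -0.21394633  0.03      ] -5.1749088554042135
[ 0.42731428 -0.25008175  0.24401353]
```

Emit:
servo_tool(commands=[-1, 4.65, 4.0, 6, 0, 0, 0, -1, 4.65, 4.0, 12, 0, 0, 0, -1, 4.65, 4.0, 14, 0, 0, 0, -1, 4.65, 4.0, 17, 0, 0, 0, -1, 4.65, 4.0, 19, 0, 0, 0, -1, 4.65, 4.0, 21, 0, 0, 0, -1, 4.65, 4.0, 21, 0, 0, 0, 1, 4.65, 4.0, 21, 0, 0, 0, 1, 4.65, 4.0, 21, 0, 0, 0, 1, 4.65, 4.0, 21, 0, 0, 0, 1, 4.65, 4.0, 21, 0, 0, 0, 1, 4.65, 4.0, 21, 0, 0, 0, 1, 4.65, 4.0, 21, 0, 0, 0, 1, 4.65, 4.0, 21, 0, 0, 0])

```text
time_s: 8.0
ee_pos: [0.3813, -0.2109, 0.0343]
tool_rot: [-0.0, 1.0, -0.0, 0.001]
contact_force: [-2.4, 2.2, 8.0]
gripper_width: 0.0385
finger_force: 49.1
```

Emit:
servo_tool(commands=[1, 0, 0, -4, 0, 0, 0, 1, 0, 0, -10, 0, 0, 0, 1, 0, 0, -10.5, 0, 0, 0, 1, -5, -1.5, -10.5, 0, 0, 0, 1, -10, -3, -10.5, 0, 0, -0.075, 1, -15, -4.1, -10.5, 0, 0, -0.075, 1, -15, -4.1, -10.5, 0, 0, -0.075, 1, -15, -4.1, -10.5, 0, 0, -0.075])

```text
time_s: 9.0
ee_pos: [0.5296, -0.2514, 0.1362]
tool_rot: [-0.037, 0.999, 0.001, -0.002]
contact_force: [0.6, -0.7, -2.2]
gripper_width: 0.0386
finger_force: 51.0
```

```bash
python3 - <<'E'
from h import *
s=get_state();print(s["ee_pos"],s["tool_rot"],s["contact_force"],s["torque"])
f=cam("wrist"); np.savez("pics/w3.npz",**f); t=cam("top"); np.savez("pics/t3.npz",**t)
d=np.zeros((600,800,3),np.uint8); a=f["frame"][180:400,200:440]; d[:440,:480]=cv2.resize(a,None,fx=2,fy=2)
b=t["frame"][140:300,380:460]; b=cv2.resize(b,None,fx=3.7,fy=3.7); d[:b.shape[0],490:490+b.shape[1]]=b
cv2.imwrite("pics/w3.png",d)
E
```

```text
[ 0.52956647 -0.25141057  0.13615526] [-3.72594447e-02  9.99304057e-01  7.12399556e-04 -1.62137948e-03] [ 0.55103594 -0.69416046 -2.23253845] [ 0.0034182  -0.04553812 -0.03113359]
```

View pics/w3.png

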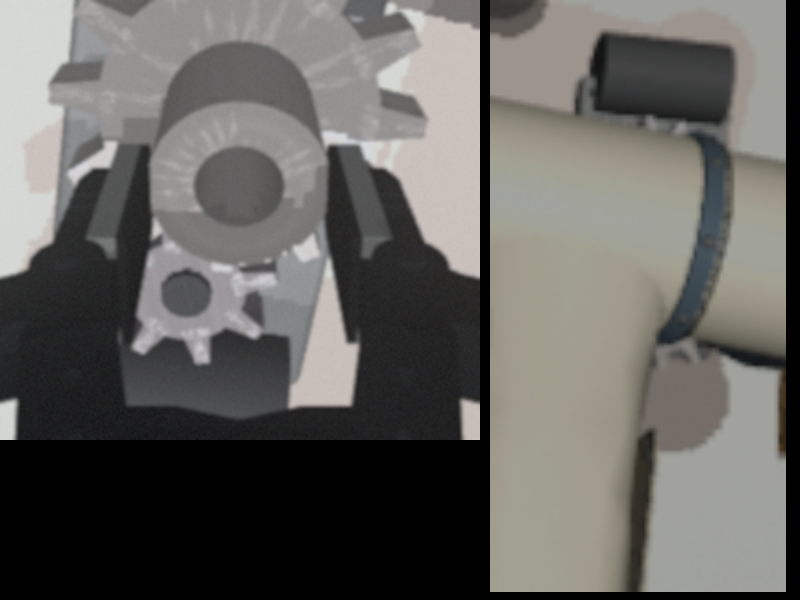

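The gear is held level, with the boss top ring at crop (238,184). I'll measure its offset from the TCP and its tooth phase.

```bash
python3 - <<'E'
from h import *
w=dict(np.load("pics/w3.npz")); q=lambda x,y:(200+x/2-.25,180+y/2-.25)
z=.1362-.0343
for p in [(238,182),(239,187)]: print("boss",onz(w,q(*p),z+.056))
c=onz(w,q(238,183),z+.056)
for p in [(52,85),(425,125),(412,32),(88,8)]:
    P=onz(w,q(*p),z+.016); d=P-c; print(P.round(4),np.hypot(*d[:2]).round(4),np.degrees(np.arctan2(d[1],d[0])).round(1))
s=get_state(); print(s["ee_pos"], np.degrees(R.from_quat(s["tool_rot"]).as_rotvec()))
E
```

```text
boss [ 0.52798249 -0.25299249  0.1579    ]
boss [ 0.52918878 -0.25268618  0.1579    ]
[ 0.5256 -0.3027  0.1179] 0.0498 -93.0
[ 0.53   -0.202   0.1179] 0.051 88.1
[ 0.5039 -0.2095  0.1179] 0.0498 119.2
[ 0.5036 -0.2934  0.1179] 0.0473 -121.4
[ 0.52963102 -0.25155669  0.13759082] [ 6.71923799e+00 -1.79827224e+02 -4.78741319e-02]
```

Phase is about -1.9° as wanted. I move the boss over the shaft and start down, watching the force.

Emit:
servo_tool(commands=[1, -3.2, -0.85, 0, 0, 0, 0, 1, -3.2, -0.85, 0, 0, 0, 0, 1, -3.2, -0.85, 1, 0, 0, 0, 1, -3.2, -0.85, 1.5, 0, 0, 0, 1, -3.2, -0.85, 2, 0, 0, 0, 1, -3.2, -0.85, 2.5, 0, 0, 0, 1, -3.2, -0.85, 3, 0, 0, 0, 1, -3.2, -0.85, 3, 0, 0, 0])

```text
time_s: 10.1
ee_pos: [0.5629, -0.2578, 0.1073]
tool_rot: [-0.037, 0.999, 0.0, -0.0]
contact_force: [-0.1, -0.1, -2.8]
gripper_width: 0.038
finger_force: 51.1
```

Emit:
servo_tool(commands=[1, 0, 0, 0.5, 0, 0, 0, 1, 0, 0, 1.0, 0, 0, 0.02, 1, 0, 0, 1.4, 0, 0, -0.02, 1, 0, 0, 1.8, 0, 0, 0.03, 1, 0, 0, 2.1, 0, 0, -0.03, 1, 0, 0, 2.4, 0, 0, 0.02, 1, 0, 0, 2.4, 0, 0, 0])

```text
time_s: 10.98
ee_pos: [0.5629, -0.2579, 0.0834]
tool_rot: [-0.038, 0.999, 0.0, -0.0]
contact_force: [0.5, 1.1, -3.6]
gripper_width: 0.0386
finger_force: 51.1
```

Below the pinion tops (underside about 50 mm) with no resistance, so it's meshed. Now the rest of the way.

Emit:
servo_tool(commands=[1, 0, 0, 0.4, 0, 0, 0.03, 1, 0, 0, 0.7, 0, 0, -0.03, 1, 0, 0, 1.0, 0, 0, 0.02, 1, 0, 0, 1.2, 0, 0, -0.02, 1, 0, 0, 1.3, 0, 0, 0, 1, 0, 0, 1.3, 0, 0, 0])

```text
time_s: 11.72
ee_pos: [0.5637, -0.2581, 0.0725]
tool_rot: [-0.037, 0.999, -0.001, 0.001]
contact_force: [-2.9, 1.8, 5.3]
gripper_width: 0.0382
finger_force: 52.3
```

Emit:
servo_tool(commands=[1, 0, 0, 0.15, 0, 0, 0, -0.5, 0, 0, 0.15, 0, 0, 0, -0.5, 0, 0, 0.15, 0, 0, 0, -0.5, 0, 0, 0.15, 0, 0, 0, -0.5, 0, 0, -3, 0, 0, 0, -1, 0, 0, -8, 0, 0, 0, -1, 5, 1, -14, 0, 0, 0.075, -1, 11, 1.9, -17, 0, 0, 0.075, -1, 13, 1.9, -17, 0, 0, 0.075, -1, 13, 1.9, -17, 0, 0, 0.075])

```text
time_s: 12.98
ee_pos: [0.4309, -0.2491, 0.2432]
tool_rot: [0.001, 1.0, -0.001, 0.002]
contact_force: [0.7, 0.4, -0.7]
gripper_width: 0.0855
finger_force: 0.0
```

```bash
python3 - <<'E'
from h import *
s=get_state();print(s["ee_pos"],s["contact_force"])
f=cam("wrist"); np.savez("pics/w4.npz",**f); t=cam("top"); np.savez("pics/t4.npz",**t)
d=np.zeros((600,800,3),np.uint8); a=f["frame"][220:370,230:370]; d[:600,:560]=cv2.resize(a,None,fx=4,fy=4)
cv2.imwrite("pics/w4.png",d[:,:560])
E
```

```text
[ 0.43090486 -0.24906891  0.24318513] [ 0.72106865  0.38964038 -0.66194106]
```

View pics/w4.png

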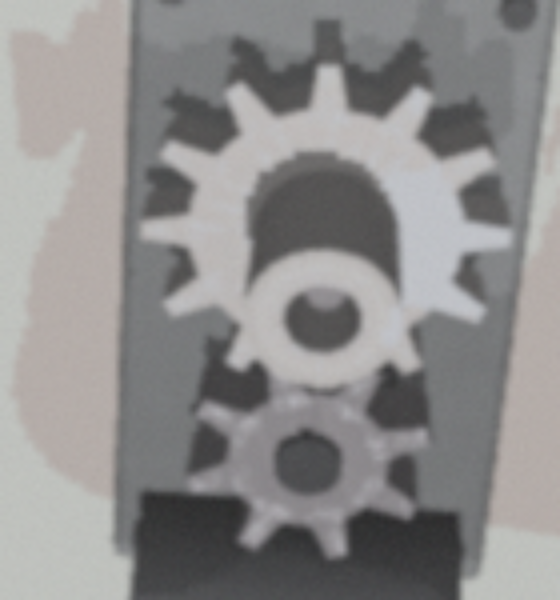

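The gear sits like the old one did, with boss (322,317) on the shaft and its teeth between the pinion's. Next I check its height by apparent size, then look at the bank and tray.

Emit:
servo_tool(commands=[-1, 0, 6, -1, 0, 0, 0, -1, 0, 12, -1, 0, 0, 0, -1, 0, 18, -1, 0, 0, 0, -1, 0, 24, -1, 0, 0, 0, -1, 0, 30, -1, 0, 0, 0, -1, 0, 36, -1, 0, 0, 0, -1, 0, 42, -1, 0, 0, 0, -1, 0, 45, -1, 0, 0, 0, -1, 0, 45, -1, 0, 0, 0, -1, 0, 45, -1, 0, 0, 0])

```text
time_s: 14.32
ee_pos: [0.4324, 0.2013, 0.2501]
tool_rot: [-0.0, 1.0, -0.001, -0.001]
contact_force: [0.1, 0.5, -0.2]
gripper_width: 0.0857
finger_force: 0.0
```

```bash
python3 - <<'E'
from h import *
w=dict(np.load("pics/w4.npz")); q=lambda x,y:(230+x/4-.4,220+y/4-.4)
for z in (.054,.072):
    a,b=onz(w,q(142,230),z),onz(w,q(510,238),z); print(z,np.linalg.norm(a-b),(a+b)/2, onz(w,q(323,318),z+.04))
f=cam("wrist"); np.savez("pics/w5.npz",**f); cv2.imwrite("pics/w5.png",f["frame"]); t=cam("top"); np.savez("pics/t5.npz",**t)
print(get_state()["ee_pos"])
E
```

```text
0.054 0.10171037235852722 [ 0.56288035 -0.25960564  0.054     ] [ 0.56226302 -0.25949393  0.094     ]
0.072 0.0964473354576288 [ 0.55177722 -0.25910707  0.072     ] [ 0.54975335 -0.25893711  0.112     ]
[0.43242871 0.20061455 0.25065714]
```

View pics/w5.png

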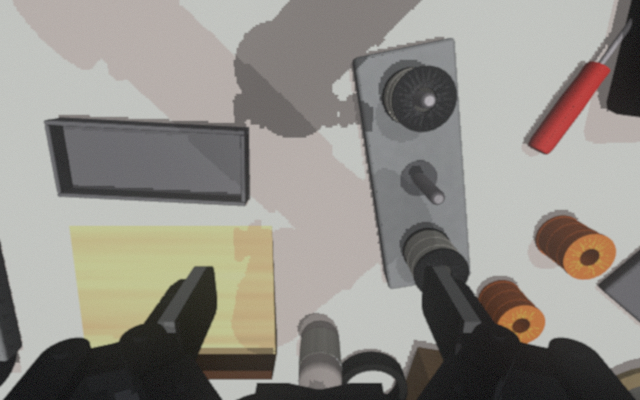

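The gear's width at seated height is 101.7 mm, matching 102, so it's home. This view shows the near bobbin's spindle tip at (429,100), the middle tip at (438,199), tray rim corners (46,120), (249,124), (247,203), (58,194), and the ramp foot edge at y≈228.

```bash
python3 - <<'E'
from h import *
w=dict(np.load("pics/w5.npz")); t=load("top"); tc=lambda p:(150+p[0]/2.1,80+p[1]/2.1)
a=onz(w,(429,100),.1);m=onz(w,(438,199),.1); print("near tip",a,"mid tip",m,np.linalg.norm(a-m),"far tip",2*m-a)
print("tri mid",tri(w,(438,199),t,tc((153,341))),"tri near",tri(w,(429,100),t,tc((158,406))))
print("near disc ctr",onz(w,(420,97),.085))
g=cv2.cvtColor(w["frame"],cv2.COLOR_BGR2GRAY)
C=[onz(w,p,.028) for p in [(46,120),(249,124),(247,203),(58,194)]]
for c in C: print("tray",c.round(4))
print("ctr",np.mean(C,0),"dirs",[np.degrees(np.arctan2(*(C[j]-C[i])[1::-1])).round(1) for i,j in((0,1),(3,2),(0,3),(1,2))],[np.linalg.norm(C[j]-C[i]).round(4) for i,j in((0,1),(3,2),(0,3),(1,2))])
# tray colour mask in wrist & ramp mask
hsv=cv2.cvtColor(w["frame"],cv2.COLOR_BGR2HSV)
m=cv2.inRange(hsv,(18,50,100),(40,255,255)); c=max(cv2.findContours(m,0,2)[0],key=cv2.contourArea); 
ap=cv2.approxPolyDP(c,6,True)[:,0]; print(ap.tolist())
tt=dict(np.load("pics/t5.npz")); tt=t; hsv=cv2.cvtColor(tt["frame"],cv2.COLOR_BGR2HSV)
m=cv2.inRange(hsv,(22,60,100),(40,255,255)); m[:, :270]=0; m[:,400:]=0; m[240:]=0
c=max(cv2.findContours(m,0,2)[0],key=cv2.contourArea); ap=cv2.approxPolyDP(c,5,True)[:,0]
for p in ap: print("ramp",p,onz(tt,p,0).round(4),onz(tt,p,.0244).round(4))
for p in [(70,228),(270,226)]: print("foot",onz(w,p,0).round(4))
E
```

```text
near tip [0.37023047 0.29100009 0.1       ] mid tip [0.45710683 0.30754491 0.1       ] 0.08843773657662683 far tip [0.54398319 0.32408973 0.1       ]
tri mid (array([0.4556702 , 0.30087303, 0.10651984]), np.float64(0.008679725813328414)) tri near (array([0.37144603, 0.29253019, 0.08915642]), np.float64(0.00335951766742976))
near disc ctr [0.36865815 0.28735245 0.085     ]
tray [ 0.3948 -0.0851  0.028 ]
tray [0.399  0.1264 0.028 ]
tray [0.4867 0.1187 0.028 ]
tray [ 0.4761 -0.0913  0.028 ]
ctr [0.43914868 0.0171945  0.028     ] dirs [np.float64(88.9), np.float64(87.1), np.float64(-4.4), np.float64(-5.0)] [np.float64(0.2115), np.float64(0.2103), np.float64(0.0815), np.float64(0.088)]
[[70, 226], [91, 347], [143, 323], [197, 265], [213, 267], [217, 294], [199, 353], [275, 353], [270, 226]]
ramp [286 161] [0.7005 0.1414 0.    ] [0.6965 0.1393 0.0244]
ramp [285 218] [0.529  0.1395 0.    ] [0.5285 0.1374 0.0244]
ramp [367 220] [ 0.5286 -0.1051  0.    ] [ 0.5281 -0.1023  0.0244]
ramp [369 166] [ 0.6911 -0.1087  0.    ] [ 0.6873 -0.1057  0.0244]
foot [ 0.5295 -0.1081  0.    ]
foot [0.5267 0.1391 0.    ]
```

Spindle spacing is 88.4 mm, matching 88. Tray centre is (0.439, 0.017), yaw about -2.5°; ramp foot is (0.528, 0.016), yaw about 0.5°. Gripping the near bobbin high.

Emit:
servo_tool(commands=[-1, 6.2, 8.9, 4, 0, 0, 0, -1, 6.2, 8.9, 6, 0, 0, 0, -1, 6.2, 8.9, 10, 0, 0, 0, -1, 6.2, 8.9, 13, 0, 0, 0, -1, 6.2, 8.9, 16, 0, 0, 0, -1, 6.2, 8.9, 18.2, 0, 0, 0, -1, 6.2, 8.9, 18.2, 0, 0, 0, 1, 6.2, 8.9, 18.2, 0, 0, 0, 1, 6.2, 8.9, 18.2, 0, 0, 0, 1, 6.2, 8.9, 18.2, 0, 0, 0, 1, 6.2, 8.9, 18.2, 0, 0, 0, 1, 6.2, 8.9, 18.2, 0, 0, 0], squeeze=35)

```text
time_s: 15.92
ee_pos: [0.3705, 0.2926, 0.0696]
tool_rot: [-0.0, 1.0, 0.002, 0.001]
contact_force: [-2.1, 5.5, 0.1]
gripper_width: 0.0116
finger_force: 34.1
```

A width of 11.6 mm is about a spindle, not a bobbin. Looking.

```bash
python3 - <<'E'
from h import *
f=cam("wrist"); np.savez("pics/w6.npz",**f); t=cam("top"); s=cam("scene")
d=np.zeros((600,800,3),np.uint8); d[:300,:480]=cv2.resize(f["frame"],(480,300)); a=cv2.resize(s["frame"][60:220,240:440],None,fx=1.6,fy=1.6); d[:a.shape[0],480:]=a[:, :320]
b=cv2.resize(t["frame"][150:300,140:400],None,fx=2,fy=2); d[300:600,:520]=b
cv2.imwrite("pics/w6.png",d)
E
```

```text
(no output)
```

View pics/w6.png

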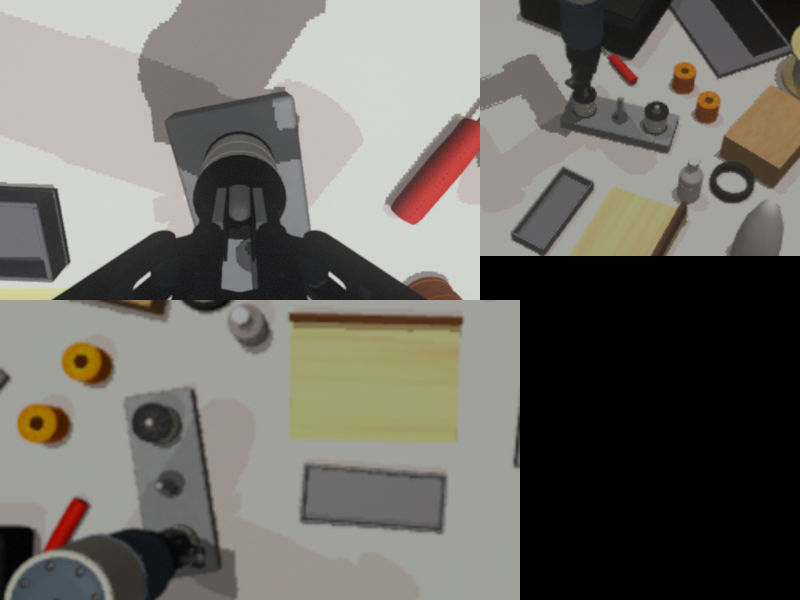

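The fingers closed on the spindle tip above the bobbin's end disc: the open pads stand 13 mm back, so they slid over it. Opening, going 13 mm lower and re-gripping.

Emit:
servo_tool(commands=[-1, 0, 0, -1.5, 0, 0, 0, -1, 0, 0, -1.5, 0, 0, 0, -1, 0, 0, -1.5, 0, 0, 0, -1, 0, 0, -1.5, 0, 0, 0, -1, 0, 0, 0, 0, 0, 0, -1, 0, 0, 1.3, 0, 0, 0, -1, 0, 0, 1.3, 0, 0, 0, 1, 0, 0, 1.3, 0, 0, 0, 1, 0, 0, 1.3, 0, 0, 0, 1, 0, 0, 1.3, 0, 0, 0, 1, 0, 0, 1.3, 0, 0, 0, 1, 0, 0, 1.3, 0, 0, 0])

```text
time_s: 17.58
ee_pos: [0.3707, 0.2909, 0.057]
tool_rot: [-0.0, 1.0, 0.001, 0.001]
contact_force: [-2.1, -0.2, 5.4]
gripper_width: 0.055
finger_force: 36.7
```

```bash
python3 - <<'E'
from h import *
# measure disc ellipse in w5 (near bobbin) for height: dark blob width
w=dict(np.load("pics/w5.npz")); g=cv2.cvtColor(w["frame"],cv2.COLOR_BGR2GRAY)
for r in (90,95,98,101,106): print(r,g[r,375:470:3].tolist())
s=get_state();print(s["ee_pos"],s["gripper_width"],s["contact_force"])
E
```

```text
90 [140, 118, 87, 53, 90, 78, 71, 55, 55, 56, 68, 57, 69, 71, 63, 70, 71, 76, 74, 62, 67, 54, 55, 56, 56, 55, 59, 88, 191, 194, 196, 195]
95 [141, 137, 77, 65, 84, 84, 55, 56, 62, 57, 69, 69, 69, 65, 65, 68, 83, 104, 129, 113, 62, 69, 64, 60, 58, 57, 57, 77, 191, 192, 195, 195]
98 [141, 135, 61, 62, 88, 83, 54, 54, 55, 56, 59, 63, 68, 67, 64, 67, 98, 165, 173, 176, 91, 67, 58, 66, 63, 63, 58, 75, 178, 193, 194, 194]
101 [140, 138, 96, 58, 84, 85, 57, 59, 57, 65, 66, 64, 66, 63, 62, 66, 106, 175, 176, 174, 95, 63, 61, 55, 56, 57, 54, 97, 170, 195, 195, 193]
106 [141, 126, 123, 56, 84, 83, 57, 55, 55, 59, 58, 62, 70, 71, 74, 64, 72, 96, 113, 87, 56, 63, 56, 56, 58, 61, 57, 131, 170, 193, 194, 192]
[0.37069176 0.29085606 0.05697695] 0.054958866720688115 [-2.08121505 -0.21854934  5.37422773]
```

Gripped (55 mm). I lift it clear of the spindle and check the tray is where it was.

Emit:
servo_tool(commands=[1, 0, 0, -2, 0, 0, 0, 1, 0, 0, -5, 0, 0, 0, 1, 0, 0, -8, 0, 0, 0, 1, 0, 0, -10, 0, 0, 0, 1, 0, 0, -10, 0, 0, 0])

```text
time_s: 18.2
ee_pos: [0.3707, 0.2911, 0.1571]
tool_rot: [0.0, 1.0, 0.001, 0.001]
contact_force: [-0.7, -0.1, -0.8]
gripper_width: 0.0545
finger_force: 37.6
```

```bash
cat >> h.py <<'E'
def tray(f):
    g=cv2.cvtColor(f["frame"],cv2.COLOR_BGR2GRAY); m=np.zeros_like(g); m[215:285,270:385]=cv2.inRange(g,50,128)[215:285,270:385]
    m=cv2.morphologyEx(m,cv2.MORPH_OPEN,np.ones((3,3)))
    c=max(cv2.findContours(m,0,2)[0],key=cv2.contourArea); return cv2.minAreaRect(c)
E
python3 - <<'E'
from h import *
s=get_state();print(s["ee_pos"],s["gripper_width"],s["contact_force"])
t=cam("top")
for n,f in (("t0",load("top")),("now",t)):
    r=tray(f); print(n,r,onz(f,r[0],.02).round(4))
E
```

```text
[0.37074622 0.29105606 0.15709934] 0.05446681739097689 [-0.70564542 -0.13785225 -0.84315408]
t0 ((326.6529541015625, 248.5117645263672), (72.55490112304688, 30.218421936035156), 4.398705005645752) [0.4424 0.0137 0.02  ]
now ((326.29296875, 248.57412719726562), (71.874755859375, 30.03588104248047), 4.267893314361572) [0.4422 0.0148 0.02  ]
```

Emit:
servo_tool(commands=[1, -1.7, -5.7, 0, 0, 0, 0, 1, -3.5, -11.4, 0, 0, 0, 0, 1, -5.3, -17.1, 0, 0, 0, 0, 1, -7.05, -22.8, 1, 0, 0, 0, 1, -7.05, -22.8, 4, 0, 0, 0, 1, -7.05, -22.8, 7, 0, 0, 0, 1, -7.05, -22.8, 9.5, 0, 0, 0, 1, -7.05, -22.8, 11.5, 0, 0, 0, 1, -7.05, -22.8, 12.4, 0, 0, 0, 1, -7.05, -22.8, 12.4, 0, 0, 0])

```text
time_s: 19.5
ee_pos: [0.4401, 0.0618, 0.0317]
tool_rot: [-0.0, 1.0, -0.001, -0.001]
contact_force: [-1.2, -1.3, 0.7]
gripper_width: 0.0548
finger_force: 38.9
```

Emit:
servo_tool(commands=[-0.55, 0, 0, 0, 0, 0, 0, -0.55, 0, 0, 0, 0, 0, 0, -0.55, 0, 0, 0, 0, 0, 0, -0.55, 0, 0, -2, 0, 0, 0, -0.55, 0, 0, -6, 0, 0, 0, -1, 0, 0, -12, 0, 0, 0, -1, -2.5, 6, -12.4, 0, 0, 0, -1, -5, 12, -12.4, 0, 0, 0, -1, -7, 18, -12.4, 0, 0, 0, -1, -9, 23, -12.4, 0, 0, 0, -1, -10.3, 26.2, -12.4, 0, 0, 0, -1, -10.3, 26.2, -12.4, 0, 0, 0, -1, -10.3, 26.2, -12.4, 0, 0, 0])

```text
time_s: 21.12
ee_pos: [0.5436, 0.3239, 0.1556]
tool_rot: [0.0, 1.0, -0.0, -0.0]
contact_force: [-0.6, -0.0, 0.6]
gripper_width: 0.0852
finger_force: 0.0
```

```bash
python3 - <<'E'
from h import *
s=get_state();print(s["ee_pos"],s["gripper_width"],s["contact_force"])
w=cam("wrist"); np.savez("pics/w7.npz",**w)
c=proj(w,[.544,.324,.1]); print(c)
g=cv2.cvtColor(w["frame"],cv2.COLOR_BGR2GRAY)
t=cam("top")
d=np.zeros((600,800,3),np.uint8); d[:300,:480]=cv2.resize(w["frame"],(480,300)); d[300:600,:800]=cv2.resize(t["frame"][150:300,130:530],None,fx=2,fy=2)
cv2.imwrite("pics/w7.png",d)
E
```

```text
[0.54356226 0.32392648 0.15559597] 0.08524217216588129 [-0.62874944 -0.02583221  0.60390802]
[321.24254286 211.13026528]
```

View pics/w7.png

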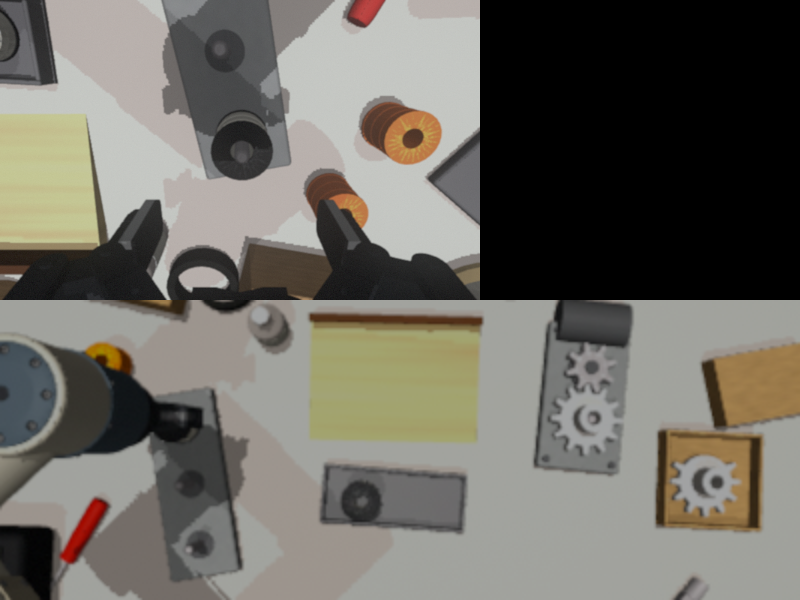

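Bobbin 1 stands in the tray, and the far bobbin is centred under the gripper with its tip near (322,203). I refine its x by detecting the tip spot.

```bash
python3 - <<'E'
from h import *
w=dict(np.load("pics/w7.npz")); g=cv2.cvtColor(w["frame"],cv2.COLOR_BGR2GRAY)
for r in range(184,224,3): print(r,g[r,300:346:3].tolist())
print(g[140:250:4,300].tolist())
for v in (198,203,208): print(v,onz(w,(322,v),.1).round(4),onz(w,(322,v),.085).round(4))
E
```

```text
184 [31, 33, 33, 25, 34, 37, 30, 32, 34, 27, 31, 30, 34, 35, 38, 36]
187 [36, 33, 34, 34, 32, 33, 41, 49, 45, 31, 31, 35, 33, 34, 35, 35]
190 [32, 37, 38, 32, 43, 60, 65, 70, 63, 65, 57, 33, 32, 37, 38, 34]
193 [35, 38, 34, 44, 74, 64, 67, 70, 65, 66, 64, 73, 34, 34, 33, 36]
196 [35, 38, 38, 71, 73, 65, 65, 69, 65, 64, 63, 76, 60, 34, 51, 37]
199 [36, 34, 41, 79, 73, 68, 67, 71, 67, 65, 62, 77, 73, 52, 56, 51]
202 [42, 36, 44, 80, 73, 67, 76, 79, 75, 72, 65, 73, 73, 54, 57, 55]
205 [36, 40, 36, 78, 72, 71, 82, 86, 87, 78, 66, 73, 66, 54, 54, 51]
208 [38, 40, 35, 61, 70, 75, 87, 87, 87, 88, 68, 74, 52, 51, 58, 49]
211 [38, 34, 38, 34, 57, 73, 88, 87, 88, 87, 67, 48, 54, 54, 53, 56]
214 [46, 47, 42, 44, 46, 65, 79, 92, 88, 77, 61, 61, 57, 52, 52, 55]
217 [49, 51, 48, 55, 52, 54, 56, 62, 69, 60, 52, 55, 54, 57, 53, 52]
220 [51, 54, 51, 51, 49, 58, 48, 52, 59, 61, 55, 49, 56, 56, 53, 51]
223 [58, 54, 52, 53, 51, 55, 51, 54, 55, 54, 55, 55, 58, 56, 50, 54]
[75, 69, 74, 66, 57, 100, 87, 44, 32, 37, 39, 31, 34, 35, 35, 37, 42, 38, 38, 52, 51, 53, 47, 50, 172, 178, 177, 177]
198 [0.5352 0.3245 0.1   ] [0.5403 0.3246 0.085 ]
203 [0.5385 0.3245 0.1   ] [0.5439 0.3246 0.085 ]
208 [0.5419 0.3245 0.1   ] [0.5475 0.3246 0.085 ]
```

Tip at (323,209) gives (0.5425, 0.324), and the bore agrees at 0.085. Centred, so I descend and grip.

Emit:
servo_tool(commands=[-1, 0.1, 0, 3, 0, 0, 0, -1, 0.1, 0, 6, 0, 0, 0, -1, 0.1, 0, 8.5, 0, 0, 0, -1, 0.1, 0, 10, 0, 0, 0, -1, 0.1, 0, 10, 0, 0, 0, 1, 0.1, 0, 10, 0, 0, 0, 1, 0.1, 0, 10, 0, 0, 0, 1, 0.1, 0, 10, 0, 0, 0, 1, 0.1, 0, 10, 0, 0, 0, 1, 0.1, 0, 10, 0, 0, 0, 1, 0.1, 0, 8, 0, 0, 0, 1, 0.1, 0, 5, 0, 0, 0, 1, 0.1, 0, 2, 0, 0, 0, 1, 0.1, 0, 0, 0, 0, 0, 1, 0.1, 0, 0, 0, 0, 0])

```text
time_s: 23.1
ee_pos: [0.5435, 0.325, 0.1578]
tool_rot: [0.0, 1.0, 0.001, 0.002]
contact_force: [-0.1, 0.6, -2.2]
gripper_width: 0.055
finger_force: 37.4
```

```bash
python3 - <<'E'
from h import *
s=get_state();print(s["ee_pos"],s["gripper_width"],s["contact_force"])
t=cam("top"); r=tray(t); print(r,onz(t,r[0],.02).round(4))
E
```

```text
[0.54350846 0.3249802  0.1578332 ] 0.054979984032646624 [-0.06583318  0.61336197 -2.21345906]
((326.2882385253906, 248.5800323486328), (71.87947845458984, 30.095224380493164), 4.205357074737549) [0.4421 0.0148 0.02  ]
```

Emit:
servo_tool(commands=[1, 1.8, -5.9, 0, 0, 0, 0, 1, 3.6, -11.8, 0, 0, 0, 0, 1, 5.4, -17.7, 0, 0, 0, 0, 1, 7.2, -23.6, 0, 0, 0, 0, 1, 9.0, -29.5, 0, 0, 0, 0, 1, 10.6, -35.2, 0, 0, 0, 0, 1, 10.6, -35.2, 3, 0, 0, 0, 1, 10.6, -35.2, 7, 0, 0, 0, 1, 10.6, -35.2, 9.5, 0, 0, 0, 1, 10.6, -35.2, 11.5, 0, 0, 0, 1, 10.6, -35.2, 12.4, 0, 0, 0, 1, 10.6, -35.2, 12.4, 0, 0, 0])

```text
time_s: 24.65
ee_pos: [0.4355, -0.0283, 0.0324]
tool_rot: [-0.0, 1.0, -0.001, -0.001]
contact_force: [-5.7, -1.2, 10.3]
gripper_width: 0.0548
finger_force: 41.3
```

Emit:
servo_tool(commands=[-0.55, 0, 0, 0, 0, 0, 0, -0.55, 0, 0, 0, 0, 0, 0, -0.55, 0, 0, 0, 0, 0, 0, -0.55, 0, 0, -2, 0, 0, 0, -0.55, 0, 0, -6, 0, 0, 0, -0.55, 0, 0, -11, 0, 0, 0, 0, 6, 3, -16, 0, 0, 0, 0, 11.2, 4.3, -16, 0, 0, 0, 0, 11.2, 4.3, -16, 0, 0, 0, 0, 11.2, 4.3, -16, 0, 0, 0])

```text
time_s: 25.9
ee_pos: [0.3247, 0.0156, 0.1921]
tool_rot: [-0.001, 1.0, 0.0, 0.001]
contact_force: [-0.0, -0.9, -0.8]
gripper_width: 0.0427
finger_force: 0.0
```

```bash
python3 - <<'E'
from h import *
s=get_state();print(s["ee_pos"],s["gripper_width"],s["contact_force"])
w=cam("wrist"); np.savez("pics/w8.npz",**w); t=cam("top"); np.savez("pics/t8.npz",**t); r=tray(t); print(r,onz(t,r[0],.02).round(4))
d=np.zeros((560,800,3),np.uint8); d[:300,:480]=cv2.resize(w["frame"],(480,300)); d[300:,:]=cv2.resize(t["frame"][150:280,130:530],None,fx=2,fy=2)
cv2.imwrite("pics/w8.png",d)
E
```

```text
[0.32466537 0.01558418 0.19214874] 0.04274197143976443 [-0.01866621 -0.92203315 -0.83001293]
((326.29833984375, 248.52236938476562), (71.8731460571289, 30.11542320251465), 4.289153575897217) [0.4423 0.0147 0.02  ]
```

View pics/w8.png

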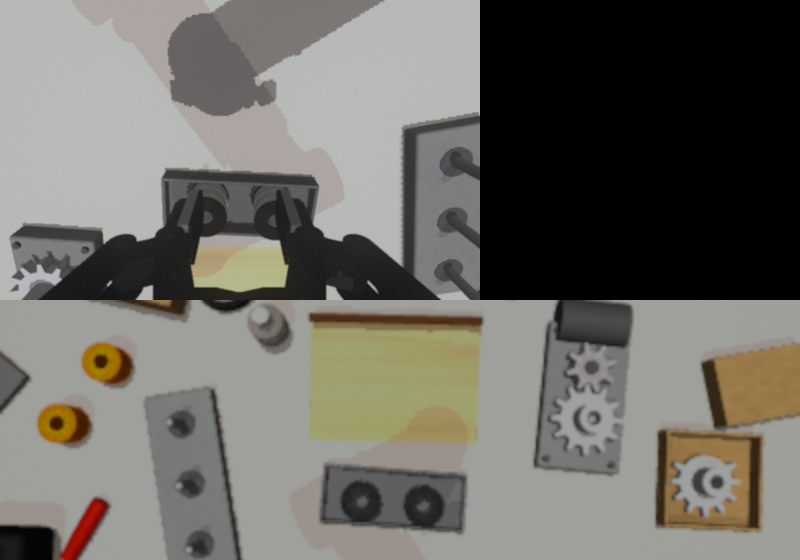

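Both bobbins stand in the tray, the bank is empty, and the tray is at (0.440, 0.015). I go in behind it with the fingers partly open for a two-point push, low down.

Emit:
servo_tool(commands=[-0.3, -2.5, 0, 6, 0, 0, 0, -0.3, -2.5, 0, 12, 0, 0, 0, -0.3, -2.5, 0, 15.5, 0, 0, 0, -0.3, -2.5, 0, 17.5, 0, 0, 0, -0.3, -2.5, 0, 17.9, 0, 0, 0, -0.3, -3.5, 0, 17.9, 0, 0, 0, -0.3, -4.5, 0, 17.9, 0, 0, 0, -0.3, -5.2, 0, 17.9, 0, 0, 0, -0.3, -5.7, 0, 17.9, 0, 0, 0, -0.3, -6.2, 0, 17.9, 0, 0, 0, -0.3, -6.7, 0, 17.9, 0, 0, 0, -0.3, -7.2, 0, 17.9, 0, 0, 0])

```text
time_s: 27.5
ee_pos: [0.3969, 0.0153, 0.0129]
tool_rot: [0.0, 1.0, 0.0, -0.0]
contact_force: [-0.7, -0.6, 1.2]
gripper_width: 0.0553
finger_force: 1.1
```

```bash
python3 - <<'E'
from h import *
s=get_state();print(s["ee_pos"],s["gripper_width"],s["contact_force"])
t=cam("top"); r=tray(t); print(r,onz(t,r[0],.02).round(4))
E
```

```text
[0.39687298 0.01531517 0.01289136] 0.05533305054690129 [-0.67549829 -0.55554522  1.23771877]
((326.20025634765625, 248.6947479248047), (71.95304870605469, 31.219951629638672), 3.0127875804901123) [0.4418 0.015  0.02  ]
```

Emit:
servo_tool(commands=[-0.3, -0.7, 0, 0, 0, 0, 0, -0.3, -1.4, 0, 0, 0, 0, 0, -0.3, -2.1, 0, 0, 0, 0, 0, -0.3, -2.8, 0, 0, 0, 0, 0, -0.3, -3.5, 0, 0, 0, 0, 0, -0.3, -4.2, 0, 0, 0, 0, 0, -0.3, -4.9, 0, 0, 0, 0, 0, -0.3, -5.6, 0, 0, 0, 0, 0, -0.3, -6.3, 0, 0, 0, 0, 0, -0.3, -7, 0, 0, 0, 0, 0, -0.3, -7, 0, 0, 0, 0, 0])

```text
time_s: 28.92
ee_pos: [0.4641, 0.0144, 0.012]
tool_rot: [0.001, 1.0, -0.001, -0.003]
contact_force: [-8.2, 0.4, 5.6]
gripper_width: 0.0559
finger_force: 4.0
```

```bash
python3 - <<'E'
from h import *
s=get_state();print(s["ee_pos"],s["gripper_width"],s["contact_force"])
t=cam("top"); np.savez("pics/t9.npz",**t)
g=cv2.cvtColor(t["frame"],cv2.COLOR_BGR2GRAY)
hsv=cv2.cvtColor(t["frame"],cv2.COLOR_BGR2HSV)
m=((hsv[...,1]<60)&(g>50)&(g<128)).astype(np.uint8); k=np.zeros_like(m); k[175:262,275:385]=m[175:262,275:385]
k=cv2.morphologyEx(k,cv2.MORPH_OPEN,np.ones((3,3))); c=max(cv2.findContours(k,0,2)[0],key=cv2.contourArea); r=cv2.minAreaRect(c); print(r,onz(t,r[0],.025).round(4))
E
```

```text
[0.46406731 0.01440913 0.01200514] 0.0559034952149121 [-8.21911285  0.41797183  5.60369359]
((330.5, 244.5), (33.0, 39.0), 90.0) [0.4545 0.0029 0.025 ]
```

Emit:
servo_tool(commands=[-0.3, -0.7, 0, 0, 0, 0, 0, -0.3, -1.4, 0, 0, 0, 0, 0, -0.3, -2.1, 0, 0, 0, 0, 0, -0.3, -2.8, 0, -0.1, 0, 0, 0, -0.3, -3.5, 0, -0.2, 0, 0, 0, -0.3, -4.2, 0, -0.3, 0, 0, 0, -0.3, -4.9, 0, -0.4, 0, 0, 0, -0.3, -5.6, 0, -0.5, 0, 0, 0, -0.3, -6.3, 0, -0.6, 0, 0, 0, -0.3, -7, 0, -0.7, 0, 0, 0, -0.3, -7, 0, -0.7, 0, 0, 0])

```text
time_s: 30.35
ee_pos: [0.5353, 0.0148, 0.0189]
tool_rot: [0.0, 1.0, -0.0, -0.002]
contact_force: [-4.4, -0.4, -0.1]
gripper_width: 0.0554
finger_force: 2.4
```

```bash
python3 - <<'E'
from h import *
s=get_state();print(s["ee_pos"],s["gripper_width"],s["contact_force"])
t=cam("top"); np.savez("pics/t10.npz",**t)
g=cv2.cvtColor(t["frame"],cv2.COLOR_BGR2GRAY)
hsv=cv2.cvtColor(t["frame"],cv2.COLOR_BGR2HSV)
# plywood strip between tray front and stop: boundary row per column
ply=cv2.inRange(hsv,(20,55,60),(40,255,255))
for c in range(285,372,6):
    rr=np.where(ply[150:230,c])[0]+150; print(c,(rr.min(),rr.max()) if len(rr) else None,end=' ')
E
```

```text
[0.5352985  0.01483656 0.01890821] 0.055422952671965044 [-4.41567305 -0.38510896 -0.05344378]
285 (np.int64(160), np.int64(202)) 291 (np.int64(161), np.int64(200)) 297 (np.int64(161), np.int64(192)) 303 (np.int64(161), np.int64(192)) 309 (np.int64(161), np.int64(192)) 315 (np.int64(162), np.int64(190)) 321 (np.int64(162), np.int64(186)) 327 (np.int64(162), np.int64(185)) 333 (np.int64(162), np.int64(184)) 339 (np.int64(162), np.int64(186)) 345 (np.int64(162), np.int64(189)) 351 (np.int64(163), np.int64(192)) 357 (np.int64(163), np.int64(192)) 363 (np.int64(163), np.int64(192)) 369 (np.int64(163), np.int64(177))
```

Emit:
servo_tool(commands=[-0.3, -0.7, 0, -0.1, 0, 0, 0, -0.3, -1.4, 0, -0.2, 0, 0, 0, -0.3, -2.1, 0, -0.3, 0, 0, 0, -0.3, -2.8, 0, -0.4, 0, 0, 0, -0.3, -3.5, 0, -0.5, 0, 0, 0, -0.3, -4.1, 0, -0.6, 0, 0, 0, -0.3, -4.7, 0, -0.65, 0, 0, 0, -0.3, -5.2, 0, -0.7, 0, 0, 0, -0.3, -5.4, 0, -0.75, 0, 0, 0, -0.3, -5.6, 0, -0.8, 0, 0, 0, -0.3, -5.6, 0, -0.8, 0, 0, 0])

```text
time_s: 31.78
ee_pos: [0.5906, 0.0149, 0.0269]
tool_rot: [0.0, 1.0, -0.0, -0.002]
contact_force: [-6.8, -0.3, 2.1]
gripper_width: 0.0554
finger_force: 3.6
```

```bash
cat > ply.py <<'E'
from h import *
s=get_state();print(s["time_s"],s["ee_pos"],s["gripper_width"],s["contact_force"])
t=cam("top"); np.savez("pics/t11.npz",**t)
hsv=cv2.cvtColor(t["frame"],cv2.COLOR_BGR2HSV)
ply=cv2.inRange(hsv,(20,55,60),(40,255,255))
for c in range(285,372,6):
    rr=np.where(ply[150:230,c])[0]+150; print(c,rr.min() if len(rr) else None,rr.max() if len(rr) else None,len(rr),end=' | ')
E
python3 ply.py
```

```text
31.775 [0.59062922 0.01488783 0.02688435] 0.055361823664345326 [-6.76667226 -0.32784564  2.10841376]
285 161 172 11 | 291 161 171 11 | 297 161 219 14 | 303 161 219 13 | 309 161 219 14 | 315 210 219 10 | 321 209 219 11 | 327 210 220 11 | 333 209 220 12 | 339 207 220 14 | 345 205 220 16 | 351 163 220 19 | 357 163 220 28 | 363 163 220 29 | 369 163 177 15 |
```

Emit:
servo_tool(commands=[-0.3, -0.3, 0, -0.05, 0, 0, 0, -0.3, -0.6, 0, -0.1, 0, 0, 0, -0.3, -0.8, 0, -0.1, 0, 0, 0, -0.3, -1.0, 0, -0.15, 0, 0, 0, -0.3, -1.0, 0, -0.15, 0, 0, 0])

```text
time_s: 32.45
ee_pos: [0.6006, 0.0149, 0.0284]
tool_rot: [0.0, 1.0, -0.0, -0.002]
contact_force: [-6.7, 0.7, 2.1]
gripper_width: 0.0556
finger_force: 3.6
```

Emit:
servo_tool(commands=[-0.3, -0.3, 0, -0.05, 0, 0, 0, -0.3, -0.5, 0, -0.05, 0, 0, 0, -0.3, -0.7, 0, -0.1, 0, 0, 0, -0.3, -0.7, 0, -0.1, 0, 0, 0])

```text
time_s: 32.95
ee_pos: [0.6076, 0.0148, 0.0294]
tool_rot: [0.0, 1.0, -0.0, -0.002]
contact_force: [-7.4, 0.6, 2.3]
gripper_width: 0.0552
finger_force: 3.7
```

```bash
python3 ply.py
```

```text
32.95 [0.6076391  0.01484744 0.02943178] 0.05515497189530867 [-7.41000853  0.56257337  2.30409728]
285 161 219 11 | 291 210 219 10 | 297 206 219 14 | 303 205 219 15 | 309 203 219 17 | 315 202 219 18 | 321 201 219 19 | 327 203 220 18 | 333 202 220 19 | 339 200 220 21 | 345 197 220 24 | 351 197 220 24 | 357 163 220 26 | 363 163 220 29 | 369 163 178 16 |
```

Emit:
servo_tool(commands=[-0.3, -0.2, 0, -0.03, 0, 0, 0, -0.3, -0.4, 0, -0.05, 0, 0, 0, -0.3, -0.4, 0, -0.05, 0, 0, 0])

```text
time_s: 33.38
ee_pos: [0.6117, 0.0149, 0.0299]
tool_rot: [0.0, 1.0, -0.0, -0.002]
contact_force: [-8.1, -0.2, 1.8]
gripper_width: 0.0555
finger_force: 3.7
```

Emit:
servo_tool(commands=[-0.3, -0.2, 0, -0.03, 0, 0, 0, -0.3, -0.4, 0, -0.05, 0, 0, 0, -0.3, -0.4, 0, -0.05, 0, 0, 0])

```text
time_s: 33.75
ee_pos: [0.6156, 0.0148, 0.0305]
tool_rot: [0.0, 1.0, -0.0, -0.002]
contact_force: [-6.9, -0.2, 2.2]
gripper_width: 0.0558
finger_force: 3.8
```

```bash
python3 ply.py
```

```text
33.75 [0.61563488 0.01482779 0.03046314] 0.05579348053401458 [-6.93923545 -0.23091284  2.19462124]
285 206 218 13 | 291 206 219 14 | 297 202 219 18 | 303 201 219 19 | 309 199 219 21 | 315 198 219 22 | 321 197 219 23 | 327 199 220 22 | 333 199 220 22 | 339 197 220 24 | 345 195 220 26 | 351 195 220 26 | 357 195 220 26 | 363 163 220 29 | 369 163 177 15 |
```

Emit:
servo_tool(commands=[-0.3, -0.2, 0, -0.03, 0, 0, 0, -0.3, -0.3, 0, -0.03, 0, 0, 0, -0.3, -0.3, 0, -0.03, 0, 0, 0])

```text
time_s: 34.17
ee_pos: [0.6185, 0.0148, 0.0308]
tool_rot: [0.0, 1.0, -0.0, -0.002]
contact_force: [-7.5, -0.4, 3.3]
gripper_width: 0.0558
finger_force: 4.1
```

Emit:
servo_tool(commands=[-0.3, -0.2, 0, -0.0, 0, 0, 0, -0.3, -0.2, 0, 0, 0, 0, 0])

```text
time_s: 34.42
ee_pos: [0.6203, 0.0148, 0.0309]
tool_rot: [0.0, 1.0, -0.0, -0.003]
contact_force: [-9.5, 0.2, 4.0]
gripper_width: 0.0556
finger_force: 4.6
```

```bash
python3 ply.py
```

```text
34.425 [0.62033074 0.01478104 0.03092708] 0.05562390101305069 [-9.50068381  0.16857665  4.02392056]
285 204 219 16 | 291 204 219 16 | 297 200 219 20 | 303 198 219 22 | 309 197 219 23 | 315 195 219 25 | 321 195 219 25 | 327 197 220 24 | 333 197 220 24 | 339 195 220 26 | 345 193 220 28 | 351 193 220 28 | 357 193 220 28 | 363 163 220 28 | 369 163 178 16 |
```

Force is starting to rise (9.5 N), so the stop is near. Another 1–2 mm at a time.

Emit:
servo_tool(commands=[-0.3, -0.15, 0, 0, 0, 0, 0, -0.3, -0.15, 0, 0, 0, 0, 0])

```text
time_s: 34.72
ee_pos: [0.6216, 0.0147, 0.031]
tool_rot: [0.0, 1.0, -0.0, -0.003]
contact_force: [-8.8, 0.0, 4.8]
gripper_width: 0.0554
finger_force: 5.1
```

Emit:
servo_tool(commands=[-0.3, -0.15, 0, 0, 0, 0, 0, -0.3, -0.15, 0, 0, 0, 0, 0])

```text
time_s: 34.98
ee_pos: [0.623, 0.0147, 0.0311]
tool_rot: [0.0, 1.0, -0.0, -0.003]
contact_force: [-11.3, 0.6, 5.4]
gripper_width: 0.0557
finger_force: 5.2
```

Emit:
servo_tool(commands=[-0.3, -0.2, 0, 0, 0, 0, 0, -0.3, -0.2, 0, 0, 0, 0, 0])

```text
time_s: 35.22
ee_pos: [0.6249, 0.0147, 0.0311]
tool_rot: [0.0, 1.0, -0.0, -0.003]
contact_force: [-10.7, -0.6, 5.7]
gripper_width: 0.0554
finger_force: 5.5
```

```bash
python3 ply.py; python3 - <<'E'
from h import *
t=dict(np.load("pics/t11.npz")); w=cam("wrist"); np.savez("pics/w12.npz",**w)
d=np.zeros((600,800,3),np.uint8); a=cv2.resize(t["frame"][148:228,275:395],None,fx=4,fy=4,interpolation=cv2.INTER_CUBIC); d[:320,:480]=a
s=cam("scene"); b=cv2.resize(s["frame"][165:265,270:390],None,fx=2.6,fy=2.6,interpolation=cv2.INTER_CUBIC); d[:260,485:797]=b
d[325:600,:440]=cv2.resize(w["frame"],(440,275)); cv2.imwrite("pics/w12.png",d)
E
```

```text
35.225 [0.62489315 0.01467203 0.03110322] 0.05544188639860415 [-10.70089692  -0.55877925   5.69878725]
285 201 218 17 | 291 201 219 19 | 297 197 219 23 | 303 196 219 24 | 309 194 219 26 | 315 193 219 27 | 321 193 219 27 | 327 195 220 26 | 333 195 219 25 | 339 193 220 28 | 345 191 220 30 | 351 191 220 30 | 357 192 220 29 | 363 192 220 29 | 369 163 177 15 |
```

View pics/w12.png

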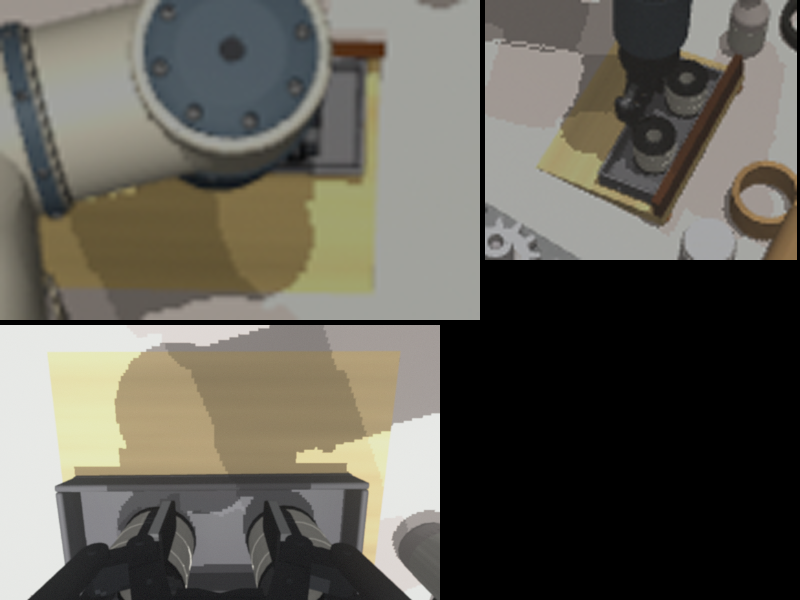

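The last view shows both bobbins standing, with the fingertips over the rear rim and pushing on the bobbins, which press on the tray's front wall. The rear rim corners are at wrist px (81,234) and (534,231). I compute how far there is to the stop.

```bash
python3 - <<'E'
from h import *
w=dict(np.load("pics/w12.npz")); 
for p in [(81.5,234),(534,231)]: print(onz(w,p,.0397).round(4))
g=w["frame"].astype(int).sum(2)//3
for c in (120,200,300,400,500): 
    col=g[205:260,c]; print(c,col.tolist())
for p in [(69,39),(582,39)]: print("foot",onz(w,p,0).round(4))
# expected
for y in (-.09,.12): print(proj(w,[.613,y,.0397]))
E
```

```text
[ 0.6119 -0.0951  0.0397]
[0.6105 0.1112 0.0397]
120 [201, 165, 151, 149, 150, 150, 149, 147, 147, 148, 147, 147, 146, 128, 85, 72, 81, 71, 63, 66, 66, 65, 69, 67, 65, 66, 67, 77, 99, 111, 123, 132, 135, 135, 136, 133, 130, 133, 135, 137, 137, 140, 139, 136, 137, 140, 138, 140, 139, 137, 139, 138, 136, 135, 132]
200 [151, 150, 150, 148, 150, 148, 147, 146, 148, 144, 146, 146, 130, 91, 70, 74, 71, 65, 61, 61, 61, 60, 60, 59, 61, 60, 64, 75, 81, 90, 91, 93, 89, 89, 84, 84, 81, 84, 88, 91, 92, 89, 90, 91, 91, 90, 91, 91, 93, 90, 91, 90, 89, 90, 90]
300 [151, 151, 153, 150, 149, 148, 148, 149, 148, 149, 148, 130, 90, 68, 69, 69, 63, 57, 59, 63, 58, 57, 57, 58, 59, 63, 74, 81, 86, 92, 93, 89, 86, 88, 83, 79, 83, 91, 91, 89, 93, 89, 92, 90, 92, 89, 92, 94, 89, 90, 90, 89, 91, 91, 90]
400 [125, 125, 126, 126, 123, 123, 122, 123, 123, 120, 107, 87, 62, 61, 61, 57, 57, 56, 55, 59, 54, 55, 55, 56, 57, 62, 71, 72, 72, 74, 75, 74, 74, 70, 66, 68, 72, 76, 75, 74, 75, 73, 76, 74, 74, 75, 76, 73, 73, 76, 74, 78, 82, 84, 82]
500 [130, 128, 129, 130, 129, 129, 127, 126, 126, 113, 90, 67, 67, 67, 66, 63, 62, 62, 63, 64, 62, 61, 62, 71, 84, 96, 105, 114, 120, 121, 121, 119, 112, 99, 92, 92, 89, 84, 85, 84, 84, 83, 83, 83, 84, 82, 82, 83, 77, 77, 74, 74, 74, 75, 73]
foot [ 0.5262 -0.1083  0.    ]
foot [0.5265 0.1413 0.    ]
[ 93.22476269 236.27285864]
[552.3044787  236.06342913]
```

The rear rim lies 85 mm past the foot, matching the 85 mm expected at the stop, so it's within about 1.5 mm. I press a little more to confirm contact.

Emit:
servo_tool(commands=[-0.3, -0.15, 0, 0, 0, 0, 0, -0.3, -0.3, 0, 0, 0, 0, 0, -0.3, -0.3, 0, 0, 0, 0, 0])

```text
time_s: 35.75
ee_pos: [0.6253, 0.0149, 0.0306]
tool_rot: [0.001, 1.0, -0.0, -0.005]
contact_force: [-18.4, 2.0, 9.9]
gripper_width: 0.0554
finger_force: 9.0
```

```bash
cat > rim.py <<'E'
from h import *
s=get_state(); print(s["ee_pos"],s["contact_force"])
w=cam("wrist"); np.savez("pics/w13.npz",**w); g=cv2.cvtColor(w["frame"],cv2.COLOR_BGR2GRAY).astype(float)
# rear wall outer bottom/top edge: strongest dark drop scanning down per column
out=[]
for y in np.arange(-.08,.10,.01):
    xs=np.arange(.57,.64,.0003); v=np.array([cv2.getRectSubPix(g.astype(np.float32),(1,1),tuple(map(float,proj(w,[x,y,.0119]))))[0,0] for x in xs])
    d=np.convolve(v,np.r_[np.ones(8),-np.ones(8)],'valid'); i=d.argmin()+8; out.append((y,xs[i]))
o=np.array(out); b=np.polyfit(o[:,0],o[:,1],1); r=o[:,1]-np.polyval(b,o[:,0]); k=abs(r)<.004; b=np.polyfit(o[k,0],o[k,1],1)
print("rear bottom edge x at y=.015:",np.polyval(b,.015).round(4),"yaw deg",-np.degrees(b[0]).round(2),"n",k.sum(),(r*1e3).round(1))
E
python3 rim.py
```

```text
[0.62532171 0.01490041 0.03064339] [-18.4274016    1.98548763   9.91543606]
rear bottom edge x at y=.015: 0.6153 yaw deg 0.14 n 16 [-1.3 -1.  -0.7 -0.4 -0.2 -0.2  0.1  0.4  0.6  0.9  1.2  1.5  1.8  2.
  2.3  2.6 -4.9 -4.7]
```

The press stalled at 18 N, so the tray is against the stop: rear edge 89 mm from the foot as expected, yaw 0.1°. I relax and lift out along the tilted bobbins' direction.

Emit:
servo_tool(commands=[-0.3, 0.3, 0, 0, 0, 0, 0, -0.3, 0.5, 0, 0, 0, 0, 0, -0.3, 0.6, 0, -0.5, 0, 0, 0, -0.3, 0.75, 0, -1.5, 0, 0, 0, -0.3, 1.0, 0, -3, 0, 0, 0, -0.3, 1.3, 0, -5, 0, 0, 0, -0.3, 2, 0, -9, 0, 0, 0, -0.3, 5, 0, -14, 0, 0, 0, -0.3, 11, 0, -18, 0, 0, 0, -0.3, 17, 0, -22, 0, 0, 0, -0.3, 22, 0, -22, 0, 0, 0, -0.3, 22, 0, -22, 0, 0, 0])

```text
time_s: 37.3
ee_pos: [0.4089, 0.0151, 0.2554]
tool_rot: [-0.001, 1.0, 0.001, 0.004]
contact_force: [1.1, 0.2, -0.4]
gripper_width: 0.0555
finger_force: 0.0
```

```bash
python3 - <<'E'
from h import *
s=get_state(); print(s["time_s"],s["ee_pos"],s["contact_force"])
w=cam("wrist"); np.savez("pics/w14.npz",**w); t=cam("top"); np.savez("pics/t14.npz",**t); t0=load("top")
g=cv2.cvtColor(w["frame"],cv2.COLOR_BGR2GRAY)
def rimfit(f,z,x0,x1,ys):
    gg=cv2.cvtColor(f["frame"],cv2.COLOR_BGR2GRAY).astype(np.float32); o=[]
    for y in ys:
        xs=np.arange(x0,x1,.0003); v=np.array([cv2.getRectSubPix(gg,(1,1),tuple(map(float,proj(f,[x,y,z]))))[0,0] for x in xs])
        d=np.convolve(v,np.r_[np.ones(8),-np.ones(8)],'valid'); o.append((y,xs[d.argmin()+8]))
    o=np.array(o); b=np.polyfit(o[:,0],o[:,1],1)
    for _ in range(3): r=abs(o[:,1]-np.polyval(b,o[:,0])); k=r<=max(.002,np.median(r)*1.5); b=np.polyfit(o[k,0],o[k,1],1)
    return np.polyval(b,.015).round(4),(-np.degrees(b[0])).round(2),int(k.sum())
print("tray rear",rimfit(w,.0119,.58,.65,np.arange(-.08,.11,.01)))
# gear region / bystanders unchanged vs start
def diff(a,b,n): print(n,np.abs(t["frame"][a].astype(int)-b["frame"][a]).mean().round(1))
b=dict(np.load("pics/t5.npz"))
diff(np.s_[145:240,395:450],b,"drive"); diff(np.s_[110:150,370:405],b,"can"); diff(np.s_[145:180,250:280],b,"glue"); diff(np.s_[210:270,455:515],b,"scrap")
# black top discs of bobbins in top view
gt=cv2.cvtColor(t["frame"],cv2.COLOR_BGR2GRAY); m=(gt<60).astype(np.uint8); m[:163]=0; m[215:]=0; m[:,:285]=0; m[:,:]*=1; m[:,372:]=0
n,l,st,ce=cv2.connectedComponentsWithStats(m)
for i in range(1,n):
    if st[i,4]>60: print("disc",ce[i].round(1),st[i],onz(t,ce[i],.075).round(3))
d=np.concatenate([cv2.resize(t["frame"],(640,400)),w["frame"]],0)
cv2.imwrite("pics/final.png",d)
E
```

```text
37.3 [0.40894436 0.0150504  0.25542034] [ 1.08826916  0.18836742 -0.44816141]
tray rear (np.float64(0.6071), np.float64(0.18), 14)
drive 1.3
can 1.4
glue 2.8
scrap 1.3
disc [311.3 172.7] [302 163  20  21 303] [0.657 0.063 0.075]
disc [344.5 174.9] [335 163  20  27 397] [ 0.652 -0.031  0.075]
```

The rear edge reads 8 mm back from before, which may be shadow or may be real. I check the front gap to the stop in profile.

```bash
python3 - <<'E'
from h import *
w=dict(np.load("pics/w14.npz")); t=dict(np.load("pics/t14.npz"))
def prof(f,y,z,x0,x1,st=.002):
    return [(round(x,3),*[int(k) for k in f["frame"][tuple(np.round(proj(f,[x,y,z])).astype(int)[::-1])]]) for x in np.arange(x0,x1,st)]
fmt=lambda p:' '.join(f"{int(a*1000)}:{b}/{c}/{d}" for a,b,c,d in p)
for y in (-.075,.015,.10): print("wrist rear z=.0119 y",y,fmt(prof(w,y,.0119,.595,.63)))
for y in (-.075,.015,.10): print("top front z=.05 y",y,fmt(prof(t,y,.05,.66,.725,.003)))
E
```

```text
wrist rear z=.0119 y -0.075 595:33/37/37 597:33/36/37 599:32/35/36 601:28/30/35 603:31/37/37 605:32/35/33 607:34/37/35 609:31/35/36 611:27/29/32 613:29/31/34 615:28/33/34 617:32/35/36 619:31/35/36 621:27/34/34 623:29/36/36 625:30/30/32 627:27/30/30 629:36/40/40
wrist rear z=.0119 y 0.015 595:118/157/172 597:117/156/171 599:116/157/170 601:120/161/172 603:120/160/174 605:107/142/154 607:82/108/119 609:70/92/104 611:71/93/104 613:68/89/100 615:65/83/91 617:47/56/60 619:46/49/51 621:51/53/55 623:41/43/47 625:40/43/44 627:43/47/49 629:43/45/47
wrist rear z=.0119 y 0.1 595:22/28/32 597:33/37/38 599:28/34/35 601:34/37/40 603:26/30/35 605:31/37/36 607:34/43/45 609:35/38/45 611:37/48/51 613:47/55/61 615:36/45/50 617:40/41/45 619:37/39/41 621:42/43/44 623:41/41/43 625:44/46/46 627:44/47/46 629:42/44/45
top front z=.05 y -0.075 660:91/91/92 663:93/93/93 666:97/96/96 669:100/99/100 672:106/105/105 675:106/104/105 678:105/105/106 681:105/105/105 684:95/94/94 687:67/66/66 690:90/89/90 693:100/102/108 696:25/48/81 699:23/48/81 702:24/48/81 705:74/87/107 708:127/135/146 711:142/149/157 714:148/153/158 717:158/163/162 720:158/163/162 723:158/163/161
top front z=.05 y 0.015 660:107/106/108 663:107/106/108 666:107/106/107 669:108/107/108 672:107/107/107 675:107/107/108 678:107/107/108 681:107/107/108 684:95/96/97 687:63/63/64 690:72/72/72 693:82/82/84 696:33/45/65 699:25/48/81 702:25/48/80 705:24/47/80 708:93/102/117 711:142/149/156 714:143/149/157 717:148/154/158 720:158/163/161 723:158/163/162
top front z=.05 y 0.1 660:108/107/108 663:108/107/109 666:107/107/109 669:107/106/109 672:107/107/109 675:107/107/108 678:108/107/108 681:97/96/97 684:67/66/67 687:60/59/60 690:75/74/75 693:91/92/95 696:20/38/64 699:23/46/79 702:24/47/80 705:56/72/97 708:112/122/135 711:142/149/156 714:142/148/156 717:148/154/158 720:158/163/162 723:158/163/161
```

The .607 edge was only shadow: the wall itself is at 0.616, and the front rim meets the brown stop at all three places with no plywood showing between. The bobbins, gear, glue and can all check out.

```bash
python3 -c "
from h import *
print(sign_off())"
```

```text
the job is handed in; nothing more can be done
None
```

The job is handed in after about 37 s of robot time. Both wound bobbins (the third spindle was empty) stand in the tray against the ramp's stop, the stripped gear is in the scrap box, the good gear is meshed and fully home, and the glue bottle and can are undisturbed.

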